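Ready the glass kiln for its next firing

ROBOT

A 6-joint arm with a two-finger parallel gripper is mounted at the origin on the work surface. World frame = base frame: x ahead of the robot, y to its left, z up, the work surface at z = 0. Lengths are in mm, angles in rad, forces in N, time in s.
With the tool pointing down it reaches from about 275 to 1000 mm from the base axis. Payload 8.4 kg.
Tool frame: the origin (TCP) lies at the centre of the arm's flange, where the gripper is bolted on; the fingertips stand 173 mm ahead of it and the grasp point (between the pads) lies 155 mm ahead of it (tcp_to_tips is the distance from the TCP to the fingertips, in mm); z points along the fingers, x is the direction in which the jaws open and shut, and the axes are right-handed (so a half turn about z gives the same grasp; the last joint's range is limited). The gripper opens to 85 mm and grips with 20 to 120 N. Pads are 22 mm wide; open, the fingers measure 114 mm over their backs; the gripper's body (76 mm by 85 mm) begins 54 mm behind the grasp point. The pads swing forward as they close: fully open they stand 13 mm farther back than shut.
Start: joints at [1.207, 0.353, 1.633, -0, 1.155, -0.002], TCP at [221.223, 584.542, 404.681] pointing down, gripper open.
Joint ranges: [-2.63, 2.63], [-0.92, 2.1], [0.06, 2.66], [-1.3, 4.44], [0, 2.69], [-3.02, 3.02]. Speed limits (rad/s): [2.22, 2.22, 2.79, 3.14, 3.14, 3.14].

INTERFACE

Orientations are given as [roll, pitch, yaw] about the fixed x, y, z axes, in that order (R = Rz(yaw) Ry(pitch) Rx(roll)).
In Python, from rig import sense, grab_frame, camera_info, sign_off, tcp_to_tips gives the robot as it stands.
- The arm moves only by the shell command python3 -m creep 'ROWS' [FORCE]. ROWS is text: rows parted by semicolons, each of 5 numbers parted by spaces: the opening in per cent of the stroke, from 0 (shut) to 100 (fully open), then the shift along the tool's x, y, z in cm, then the turn about the tool's z in degrees. In form: fingers tx ty tz roll; .... A call has 1 to 20 rows; each row is the pose to reach, as a shift and turn from the pose measured when the call began, along the tool's axes at that moment; what a row does not reach only later rows make up. A row lasts 1/10 s, in which the tool goes at most 50 mm and 8.59 degrees, less where a joint would pass 70% of its speed; a pose out of reach is approached as far as the arm can. A call with a gripper value outside its range is refused whole. The fingers move at their own pace and stop on an object; FORCE is the grip in N (left out, the last holds). Time passes only in rows, so rows that repeat a pose let the fingers close. It gives the time, the measured TCP pose, the force and the opening at its end, in the units of the state.
- sense(): the state, without advancing time (a new reading comes with each control period).
- grab_frame(name): name is "side" or "top" or "wrist"; returns (picture, depth): 384x512x3 uint8, blue, green, red; 384x512 float32, mm along the optical axis (not along the pixel's ray), 0 where there is no reading.
- camera_info(name): a dict with "vertical_fov" (degrees; the focal length in pixels is half the picture's height over the tangent of half this angle, whatever the lens; pixels are square), "cx", "cy" (the principal point, pixels), "D" ([k1, k2, p1, p2, k3] as OpenCV has them; the pictures are not rectified), "world_to_cam" (4x4, takes a point from world to camera coordinates). Camera axes: x right, y down, z forward; pixel columns grow to the right and rows downward; lengths in mm; the calibration is good to about 2 mm. A picture is of the moment at which its call begins: read the wrist's pose just before it. camera_info takes no time and is no camera call; for the wrist camera it gives the pose at the moment of the call.
- sign_off(): hands the job in, once; it reports no verdict.
The state is a dict: "clock": time; "qpos": joint angles; "qvel": joint speeds; "joint_efforts": joint torques, N m; "eef_pos": TCP position; "tcp_rot": TCP orientation; "contact_force": force on the tool from outside, world axes, zero at the start; "wrist_torque": the same for the moment, N m; "opening": opening from 0.0 (shut) to 1.0 (fully open).
Only numpy, scipy, OpenCV 4.12 (cv2) and the standard library are available. Lean on these libraries where they do the work, as an engineer would, in place of code of your own. Each camera call takes 0.05 s, during which the arm holds its last target.

TASK

Ready the small glass kiln for its next firing: first lift out the terracotta mould left in it and stand it upright, wholly on the cork mat, then lay every glass blank from the grey board flat on the kiln floor, side by side, none on another. After that shut the lid fully, and only then turn the controller's knob until the red pointer stands within the green mark. Leave the jar, the bottle and the nippers where they are.

Things in the scene. Friction and masses are not known exactly. Their poses are not given: they have to be found in the camera images.
- kiln: small tabletop glass kiln, blue outside and white inside, 230 (its x) x 220 (its y) x 95 mm high, fixed to the table; origin at the centre of its underside. Its open-topped chamber is 190 (x) x 180 (y) mm inside, walls 20 mm thick, chamber floor 45 mm above the origin, rim 95 mm above it (chamber 50 mm deep). Its lid is hinged along its left (+y) rim
- lid (a joint): angle of the kiln lid: 0 = shut on the rim, 1.57 = upright, up to 1.95 = leaning back outwards (+y of the kiln); it starts open. The hinge is stiff (0.9 N m of friction; the lid weighs 0.45 kg): the lid stays wherever it is left and must be pushed or led all the way down
- lid_hinge (a point): middle of the hinge line of the lid, on the rim at the kiln's +y outer side (0, 110, 95 mm in the kiln's frame); the hinge line is parallel to the kiln's x. The lid is a flat slab 230 mm wide along the hinge, 220 mm long from the hinge to its free edge and 22 mm thick; the hinge line lies in its lower (white) face, which rests on the rim when shut; its upper face is blue
- lid_tab (a point): centre of the wooden handle tab at the middle of the lid's free edge, 230 mm from the hinge line and 14 mm above the lid's white face; the tab is 80 mm wide, stands out about 21 mm past the edge and is 12 mm thick
- mould: round terracotta slumping mould left in the kiln chamber, a flange of 100 mm diameter and 12 mm thick with an upright round boss of 50 mm diameter on it (boss from 18 to 55 mm above the underside), 0.2 to 0.4 kg, loose; origin at the centre of its underside, z up its axis
- cork: thin square cork mat, 150 x 150 x 4 mm, fixed to the table; origin at the centre of its underside
- board: thin square grey plastic board, 170 x 170 x 4 mm, fixed to the table, on which the glass blanks wait; origin at the centre of its underside
- blank_a: loose square clear amber glass blank, 40 x 40 x 10 mm, 40 g; origin at its centre, z its thickness; three or four blanks are present in a run (absent: None)
- blank_b: loose square yellow glass blank, 40 x 40 x 10 mm, 40 g; origin at its centre, z its thickness; three or four blanks are present in a run (absent: None)
- blank_c: loose square clear green glass blank, 40 x 40 x 10 mm, 40 g; origin at its centre, z its thickness; three or four blanks are present in a run (absent: None)
- blank_d: loose square orange glass blank, 40 x 40 x 10 mm, 40 g; origin at its centre, z its thickness; three or four blanks are present in a run (absent: None)
- controller: grey kiln controller box, 130 (its x) x 150 (its y) x 70 mm high, fixed to the table; origin at the centre of its underside; knob and scale are on its flat top
- knob (a joint): angle of the controller's round black knob about its vertical axis; it grows clockwise seen from above, from 0 to 4.6 rad (stops at both ends); every radian moves the pointer 16 mm towards the controller's -y. It turns with light friction (0.05 N m) and stays where it is left
- knob_grip (a point): on the knob's axis at the height to grip, 24 mm above the controller's top; the knob is 40 mm in diameter and its top is 37 mm above the controller's top
- pointer_tip (a point): middle of the red pointer, a bar 32 mm long (along the controller's x) and 3 mm wide that slides along the controller's y over a white scale strip on the top, driven by the knob; at the start it stands near the +y end of the scale
- mark: green mark on the scale strip, 14 mm long and 6 mm wide along the controller's y; origin at the middle of its width; its axes are parallel to the controller's. The pointer passes over it
- frit_jar: small jar with a yellow cap, 56 mm in diameter and 70 mm high, loose; origin at the centre of its underside; a bystander
- water_bottle: bottle, 60 mm in diameter and 170 mm high, loose; origin at the centre of its underside; a bystander
- nippers: glass nippers with orange handles lying on the table, about 180 mm long and 20 mm high, loose; origin under the joint between the handles, steel jaws towards its +x; a bystander

How it is judged:
By the outcome, as a careful person would: the job done as asked, in the order asked, and still so for the second after the job is handed in, with the robot touching nothing.
Of blank_a, blank_b, blank_c, blank_d only 3 to 4 are there at a start; the rules pass over those that are not, and their reading is None.
At some moment in a run one of mould, blank_a, blank_b, blank_c, blank_d may be knocked a few centimetres aside while the robot is not near it.
Once in a run the grip may slacken for a moment while it holds something.
It also fails if it takes over 210 s, if anything falls off the work surface, if the arm or the gripper's body presses on something with over 40 N, if the wrist force passes 120 N, or if a joint passes its speed limit or range.

## Working session

There is one attempt and no reset: what is moved stays moved. The work goes in short steps, Python scripts to look and compute and a shell command to move; the robot and the scene stay as the last step left them, time stands still between calls to the robot, and variables do not carry over. Pictures are saved under pics/ and viewed, and the job is handed in when it is done.

```bash
ls; mkdir -p pics; python3 - <<'E'
from rig import *
import cv2
print(sense())
for n in ("side","top","wrist"):
    im,d=grab_frame(n); cv2.imwrite(f"pics/{n}0.png",im); 
    import numpy as np; np.save(f"pics/{n}0.npy",d)
    print(n,camera_info(n))
E
```

```text
pics
{'clock': 0.0, 'qpos': array([ 1.20657918e+00,  3.53652002e-01,  1.63413938e+00, -3.51388775e-05,
        1.15521666e+00, -2.39270832e-03]), 'qvel': array([ 0.00076604, -0.00016743, -0.00113858,  0.0018493 ,  0.00096292,
        0.00094923]), 'joint_efforts': array([ 1.00584715e-03, -6.05252552e+01, -3.42067158e+01,  5.36277855e-05,
        9.16234130e-03, -1.26840430e-05]), 'eef_pos': array([221.15359266, 584.30841539, 403.95686478]), 'tcp_rot': array([3.14156391e+00, 1.41546689e-03, 1.20898608e+00]), 'contact_force': array([-0.39657185,  0.37459994,  0.64927926]), 'wrist_torque': array([ 0.03387163, -0.02151556,  0.01716794]), 'opening': 0.996203658510795}
side {'vertical_fov': 48.19137628833819, 'cx': 253.04243794826328, 'cy': 193.28084092653265, 'D': array([0.04108159, 0.        , 0.        , 0.        , 0.        ]), 'world_to_cam': array([[ 9.41585540e-01, -3.36594742e-01, -1.09840716e-02,
        -5.66103692e+02],
       [-2.04455718e-01, -5.45416082e-01, -8.12846330e-01,
         1.48175559e+02],
       [ 2.67608911e-01,  7.67610108e-01, -5.82374616e-01,
         8.78370
[... 450 characters left out ...]
      [ 1.65084647e-01,  3.30252322e-03, -9.86273873e-01,
         9.31989870e+02],
       [ 0.00000000e+00,  0.00000000e+00,  0.00000000e+00,
         1.00000000e+00]])}
wrist {'vertical_fov': 66.13608341908468, 'cx': 255.4578734584163, 'cy': 198.12360450668035, 'D': array([-0.05131989,  0.        ,  0.        ,  0.        ,  0.        ]), 'world_to_cam': array([[ 3.54760353e-01,  9.34956201e-01, -1.41207431e-03,
        -6.25079184e+02],
       [ 8.98434561e-01, -3.40483776e-01,  2.77283497e-01,
        -3.52766754e+01],
       [ 2.58767137e-01, -9.96378476e-02, -9.60787109e-01,
         3.79905000e+02],
       [ 0.00000000e+00,  0.00000000e+00,  0.00000000e+00,
         1.00000000e+00]])}
```

View pics/side0.png

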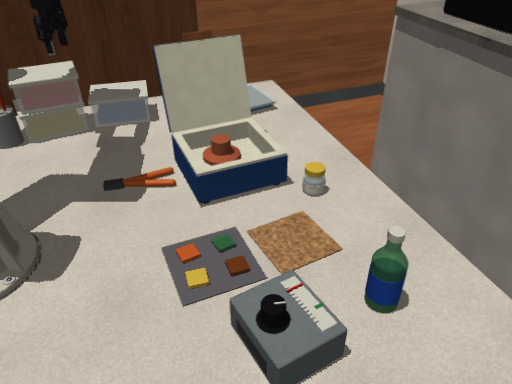

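View pics/top0.png

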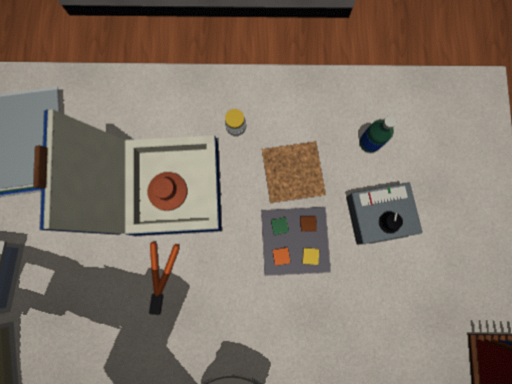

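View pics/wrist0.png

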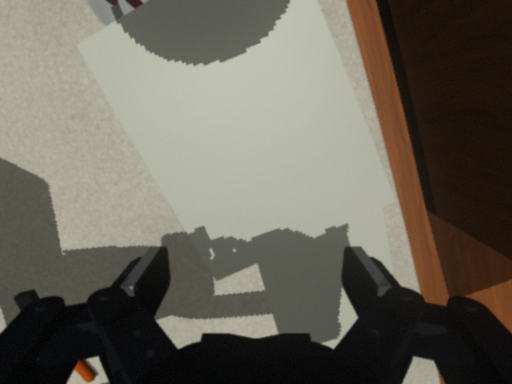

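```bash
cat > h.py <<'E'
import numpy as np, cv2, time
from rig import *
from scipy.spatial.transform import Rotation as R
def K(ci):
    f=192/np.tan(np.radians(ci["vertical_fov"]/2)); return np.array([[f,0,ci["cx"]],[0,f,ci["cy"]],[0,0,1.]])
def rays(ci,uv):
    uv=np.asarray(uv,float).reshape(-1,1,2)
    n=cv2.undistortPoints(uv,K(ci),ci["D"]).reshape(-1,2)
    return np.c_[n,np.ones(len(n))]
def onplane(ci,uv,z):
    T=ci["world_to_cam"]; Rm=T[:3,:3]; c=-Rm.T@T[:3,3]; d=rays(ci,uv)@Rm
    return c+d*((z-c[2])/d[:,2])[:,None]
def withdepth(ci,uv,dep):
    T=ci["world_to_cam"]; Rm=T[:3,:3]; c=-Rm.T@T[:3,3]
    return c+(rays(ci,uv)*np.asarray(dep)[:,None])@Rm
def proj(ci,P):
    T=ci["world_to_cam"]; r,_=cv2.Rodrigues(T[:3,:3])
    return cv2.projectPoints(np.asarray(P,float).reshape(-1,1,3),r,T[:3,3],K(ci),ci["D"])[0].reshape(-1,2)
def cloud(ci,dep):
    v,u=np.mgrid[0:384,0:512]; P=withdepth(ci,np.c_[u.ravel(),v.ravel()],dep.ravel()).reshape(384,512,3)
    P[dep<=0]=np.nan; return P
def shot(n,tag=None):
    ci=camera_info(n); im,d=grab_frame(n)
    if tag: cv2.imwrite(f"pics/{n}_{tag}.png",im); np.save(f"pics/{n}_{tag}.npy",d)
    return ci,im,d
def to_tool(dw,st=None):
    """world vector -> tool axes (cm if mm in)"""
    st=st or sense(); Rm=R.from_euler("xyz",st["tcp_rot"]).as_matrix()
    return Rm.T@np.asarray(dw)/10
E
python3 - <<'E'
from h import *
ci=camera_info("top"); im=cv2.imread("pics/top0.png"); d=np.load("pics/top0.npy")
P=cloud(ci,d)
hsv=cv2.cvtColor(im,cv2.COLOR_BGR2HSV)
# kiln+ spots
for nm,(u,v) in dict(mouldtop=(165,187),flange=(165,205),rim1=(215,180),floor=(145,210),lidtop=(60,180),cork=(294,171),board=(270,240),ctrl=(370,230),knob=(390,222),jar=(234,117),bottle=(385,128),gr=(279,226),am=(308,223),orr=(281,256),ye=(311,256),table=(250,320),scale=(383,197)).items():
    print(nm,np.round(np.nanmedian(P[v-1:v+2,u-1:u+2].reshape(-1,3),axis=0),1))
big=cv2.resize(im[90:330,100:440],None,fx=2.3,fy=2.3,interpolation=cv2.INTER_CUBIC); cv2.imwrite("pics/topbig.png",big)
E
```

```text
mouldtop [575.1 163.9  99.8]
flange [536.9 171.3  59.8]
rim1 [595.3  44.8  92.5]
floor [525.7 224.9  44.3]
lidtop [554.3 322.7 279.2]
cork [ 640.4 -155.5    3.5]
board [455.9 -92.5   2.9]
ctrl [ 479.9 -333.9   70.1]
knob [ 496.7 -371.1  107.5]
jar [764.5   3.7  69.1]
bottle [ 710.3 -352.4  155.6]
gr [ 491.7 -115.4   13.6]
am [ 500.4 -190.7   12.1]
orr [ 415.1 -120.6   14.2]
ye [ 416.  -197.3   12.6]
table [ 2.551e+02 -4.340e+01 -2.000e-01]
scale [ 561.4 -369.3   70.4]
```

View pics/topbig.png

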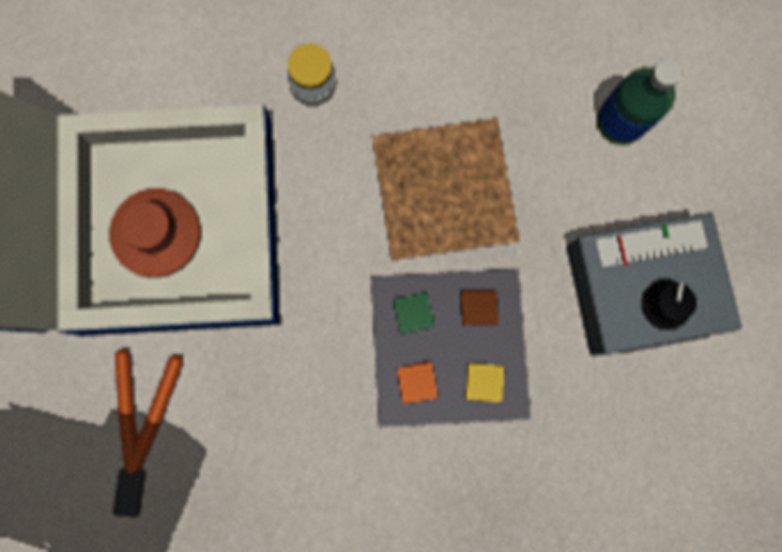

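```bash
cat > fit.py <<'E'
from h import *
def rect(m,ci,z,lab,h=None):
    m=m.astype(np.uint8); n,l,s,c=cv2.connectedComponentsWithStats(m)
    if n<2: print(lab,None); return
    i=1+np.argmax(s[1:,4]); cs,_=cv2.findContours((l==i).astype(np.uint8),cv2.RETR_EXTERNAL,cv2.CHAIN_APPROX_NONE)
    v,u=np.where(l==i)
    W=onplane(ci,np.c_[u,v],z)[:,:2].astype(np.float32)
    r=cv2.minAreaRect(W); print(lab,"n",len(u),"c",np.round(r[0],1),"size",np.round(r[1],1),"ang",round(r[2],1),"mean",np.round(W.mean(0),1))
    return r
def blanks(ci,im,lo=0,z=14,box=None):
    hsv=cv2.cvtColor(im,cv2.COLOR_BGR2HSV); H,S,V=[hsv[...,k].astype(int) for k in range(3)]
    out={}
    b=np.zeros(H.shape,bool)
    u0,u1,v0,v1=box; b[v0:v1,u0:u1]=1
    out['a']=rect(b&(H<14)&(S>150)&(V<125),ci,z,'amber')
    out['b']=rect(b&(H>18)&(H<35)&(S>120)&(V>100),ci,z,'yellow')
    out['c']=rect(b&(H>45)&(H<90)&(S>80),ci,z,'green')
    out['d']=rect(b&(H<16)&(S>150)&(V>=140),ci,z,'orange')
    return out
E
python3 - <<'E'
from fit import *
ci=camera_info("top"); im=cv2.imread("pics/top0.png"); d=np.load("pics/top0.npy"); P=cloud(ci,d)
blanks(ci,im,box=(255,335,200,280))
hsv=cv2.cvtColor(im,cv2.COLOR_BGR2HSV); H,S,V=[hsv[...,k].astype(int) for k in range(3)]
for p in [(279,226),(308,223),(281,256),(311,256),(165,187),(383,197),(294,171),(270,240)]: print(p,hsv[p[1],p[0]])
X,Y,Z=P[...,0],P[...,1],P[...,2]
rim=(Z>88)&(Z<99)&(X>400)&(X<720)&(Y>20)&(Y<300)&(S<90)
rect(rim,ci,95,'rim')
b=np.zeros_like(rim); b[130:220,245:345]=1
rect(b&(H>5)&(H<25)&(S>90),ci,4,'cork')
b=np.zeros_like(rim); b[200:280,250:340]=1
rect(b&((H>100)|(S<60))&(V<130),ci,4,'board')
ctrl=(Z>63)&(Z<77)&(X>380)&(X<650)&(Y<-280)&(Y>-520); rect(ctrl,ci,70,'ctrl')
kn=(Z>100)&(X>380)&(X<600)&(Y<-280)&(Y>-520); rect(kn,ci,107,'knob')
red=(H<10)&(S>110)&(Z>60)&(Y<-280); rect(red,ci,72,'pointer')
g=(H>45)&(H<90)&(S>80)&(Z>60)&(Z<78)&(Y<-280); rect(g,ci,71,'mark')
ter=(H<12)&(S>120)&(X>400)&(X<700)&(Y>60)&(Y<300)
rect(ter&(Z>92),ci,100,'boss');rect(ter&(Z<65)&(Z>52),ci,57,'flange')
lid=(Y>270)&(Z>120)&(Y<420)&(X>350)&(X<750)
Q=P[lid]; c=Q.mean(0); n=np.linalg.svd(Q-c,full_matrices=False)[2][2]; print('lid',c,n, Q.min(0),Q.max(0))
jar=(Z>30)&(X>700)&(Y>-60)&(Y<60); print('jar',np.nanmedian(P[jar],0))
bo=(Z>30)&(X>600)&(Y<-280); print('bottle',np.nanmin(P[bo],0),np.nanmax(P[bo],0))
ni=(Z>5)&(X<470)&(Y>60)&(Y<300)&(X>200)&(S>60); print('nip',np.nanmin(P[ni],0),np.nanmax(P[ni],0))
E
```

```text
amber n 206 c [ 499.  -190.4] size [33.7 36.8] ang 0.7 mean [ 499.1 -190.5]
yellow n 257 c [ 416.2 -194.6] size [40.7 40.2] ang 89.2 mean [ 416.1 -195.6]
green n 217 c [ 493.1 -116.3] size [39.  38.1] ang 11.3 mean [ 493.1 -116.3]
orange n 229 c [ 414.6 -120.9] size [37.7 38.3] ang 10.0 mean [ 414.7 -120.8]
(279, 226) [ 68 112  93]
(308, 223) [ 11 189  97]
(281, 256) [ 11 188 186]
(311, 256) [ 23 173 189]
(165, 187) [  8 171 136]
(383, 197) [ 26  20 179]
(294, 171) [ 15 134 141]
(270, 240) [156  14  93]
rim n 3042 c [584.8 153.5] size [230.8 226.9] ang 3.8 mean [582. 158.]
cork n 2980 c [ 639.2 -152.8] size [148.  147.8] ang 9.2 mean [ 638.2 -152.8]
board n 3248 c [ 456.2 -157.7] size [169.1 171. ] ang 3.6 mean [ 455.6 -157.5]
ctrl n 2902 c [ 522.8 -374.6] size [129.2 150.1] ang 11.0 mean [ 524.2 -373.5]
knob n 234 c [ 499.  -379.1] size [39.8 38.1] ang 87.5 mean [ 498.8 -379.8]
pointer n 621 c [ 179.4 -618.7] size [54.8 88.2] ang 87.7 mean [ 178.8 -618.5]
mark n 8 c [ 579.3 -382.9] size [ 2.5 10.1] ang 87.5 mean [ 580.2 -383.2]
boss n 340 c [572.9 168.4] size [49.1 48.1] ang 2.7 mean [573.  168.5]
flange n 749 c [573.4 168.7] size [95. 95.] ang 46.9 mean [570.9 164.9]
lid [572.28769799 310.8812172  237.86698995] [ 0.05885186 -0.93559447  0.3481371 ] [456.15788866 270.02929777 120.05146609] [692.84918593 358.60045337 322.85299395]
jar [754.23754705   3.40716753  68.18029945]
bottle [ 689.81834337 -388.11606041   30.17516786] [ 747.95260698 -329.37301416  174.55134988]
nip [312.28305021 126.81189739   6.36262663] [469.95987304 247.15081797  90.79229231]
```

```bash
cat >> h.py <<'E'
def go(*targets):
    """each target (x,y,ztips,yawdeg or None): prints tool shift cm and roll deg from now"""
    st=sense(); yaw=np.degrees(st["tcp_rot"][2])
    for t in targets:
        p=np.array([t[0],t[1],t[2]+173.]); s=to_tool(p-st["eef_pos"],st)
        r=0 if t[3] is None else -((t[3]-yaw+180)%360-180)
        print(t,"->",np.round(s,2),"roll",round(r,1))
def stat():
    s=sense(); p=s["eef_pos"]; print("t",round(s["clock"],2),"tips",np.round(p-[0,0,173],1),"rpy",np.round(np.degrees(s["tcp_rot"]),1),"F",np.round(s["contact_force"],1),"op",round(s["opening"],3),"q",np.round(s["qpos"],2))
E
python3 - <<'E'
from h import *
from h import tcp_to_tips
print(tcp_to_tips() if callable(tcp_to_tips) else tcp_to_tips)
ci=camera_info("top"); im=cv2.imread("pics/top0.png"); d=np.load("pics/top0.npy"); P=cloud(ci,d)
ci2=camera_info("side"); d2=np.load("pics/side0.npy"); P2=cloud(ci2,d2)
for n,Q in (("top",P),("side",P2)):
    X,Y,Z=Q[...,0],Q[...,1],Q[...,2]
    for y0 in range(280,640,40):
        r=[]
        for x0 in range(300,800,50):
            m=(X>x0)&(X<x0+50)&(Y>y0)&(Y<y0+40); r.append(int(np.nanpercentile(Z[m],99)) if m.sum()>3 else None)
        print(n,y0,r)
T=camera_info("wrist")["world_to_cam"]; st=sense()
c=-T[:3,:3].T@T[:3,3]; print("cam in tool (cm)",to_tool(c-st["eef_pos"]))
print("hsv kiln rim corners"); 
X,Y,Z=P[...,0],P[...,1],P[...,2]
m=(Z>91)&(Z<99)&(X>430)&(X<720)&(Y>20)&(Y<240)
# -y outer edge: per x column min y
xs=[];ys=[]
for x0 in range(490,690,10):
    k=m&(abs(X-x0)<6)
    if k.sum(): xs.append(x0); ys.append(np.nanmin(Y[k]))
print(np.polyfit(xs,ys,1),np.c_[xs,ys].astype(int).tolist())
for y0 in range(60,240,20):
    k=m&(abs(Y-y0)<4); print(y0,np.nanmin(X[k]),np.nanmax(X[k]))
go((573,168.5,350,3.7))
E
```

```text
173.4
top 280 [3, 2, 2, 288, 280, 270, 263, 255, 2, 2]
top 320 [3, 3, 3, 304, 320, 320, 320, 303, 2, 3]
top 360 [2, 2, 3, 2, None, None, None, None, 0, 2]
top 400 [3, 3, 2, 2, None, None, None, None, None, 2]
top 440 [3, 3, 3, 1, None, None, None, None, None, 29]
top 480 [2, 3, 3, 2, 2, 11, None, 31, 32, 31]
top 520 [60, 84, 90, 2, 2, 31, 31, 32, 32, 31]
top 560 [50, None, 41, 3, 1, 31, 31, 32, 32, 32]
top 600 [None, None, 0, 3, 2, 31, 31, 31, 31, 32]
side 280 [0, 0, 0, 293, 284, 272, 263, 254, None, 0]
side 320 [0, 0, 0, 301, 317, 318, 316, 301, None, 0]
side 360 [0, 1, 0, 0, None, None, None, None, None, 0]
side 400 [0, 0, 0, 0, None, None, None, None, None, 1]
side 440 [1, 0, 0, 0, None, None, None, None, None, 27]
side 480 [2, 0, 0, 0, None, None, None, None, None, 28]
side 520 [89, 89, 90, 0, None, None, None, None, None, 28]
side 560 [90, 90, 90, 1, None, None, None, None, None, 27]
side 600 [90, 90, 90, 88, None, None, None, None, None, None]
cam in tool (cm) [ 0.08670404 -7.08853232  3.02488233]
hsv kiln rim corners
[0.06858105 2.48137782] [[490, 36], [500, 36], [510, 36], [520, 37], [530, 40], [540, 40], [550, 40], [560, 40], [570, 39], [580, 39], [590, 43], [600, 44], [610, 44], [620, 45], [630, 45], [640, 45], [650, 46], [660, 48], [670, 48], [680, 49]]
60 478.22881565336706 706.5375648185468
80 475.6739643496811 704.9816064341467
100 475.40055571051266 703.237887720473
120 473.01722498603255 703.2134482813337
140 472.6284823830261 699.8416233430447
160 470.0429261335794 699.6804897797622
180 469.79412056906415 696.808273488852
200 467.22742194718296 697.5012925491617
220 466.9665615745597 694.3347780085926
(573, 168.5, 350, 3.7) -> [-26.46  47.63 -11.86] roll 65.6
```

```bash
python3 -m creep '100 0 0 -5 -8; 100 -2 4 -10 -16; 100 -5 9 -11.9 -24.5; 100 -8 14 -11.9 -24.5; 100 -10.5 19 -11.9 -24.5; 100 -13 23.5 -11.9 -24.5; 100 -16 28 -11.9 -24.5; 100 -18.5 33 -11.9 -24.5; 100 -21 38 -11.9 -24.5; 100 -24 43 -11.9 -24.5; 100 -26.5 47.6 -11.9 -24.5; 100 -26.5 47.6 -11.9 -24.5; 100 -26.5 47.6 -11.9 -24.5; 100 -26.5 47.6 -11.9 -24.5' 40
python3 - <<'E'
from h import *
stat()
ci,im,d=shot("wrist","1")
P=cloud(ci,d); X,Y,Z=P[...,0],P[...,1],P[...,2]
hsv=cv2.cvtColor(im,cv2.COLOR_BGR2HSV); H,S,V=[hsv[...,k].astype(int) for k in range(3)]
ter=((H<12)|(H>172))&(S>100)&(X>400)&(X<700)&(Y>60)&(Y<250)
from fit import rect
rect(ter&(Z>92),ci,100,'boss');rect(ter&(Z<65)&(Z>52),ci,57,'flange')
ci,im,d=shot("side","1")
E
```

```text
clock: 1.55
eef_pos: [573.7, 166.3, 522.8]
tcp_rot: [-3.14, 0.001, 1.633]
contact_force: [-0.3, 0.2, 0.2]
opening: 1.001
t 1.55 tips [573.7 166.3 349.8] rpy [-1.799e+02  1.000e-01  9.360e+01] F [-0.3  0.2  0.2] op 1.001 q [ 0.28  0.22  1.55 -0.    1.37 -1.35]
boss n 1068 c [573.8 171.5] size [49.1 48.6] ang 3.6 mean [573.4 171.5]
flange n 2182 c [573.  171.3] size [96.2 96.6] ang 27.6 mean [568.4 171. ]
```

View pics/wrist_1.png

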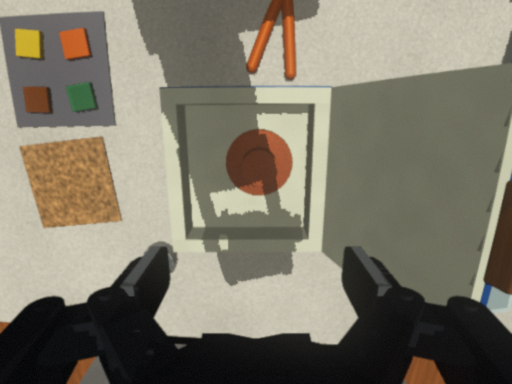

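```bash
python3 - <<'E'
from h import *
go((573.5,170,120,93.8),(573.5,170,67,93.8))
E
```

```text
(573.5, 170, 120, 93.8) -> [ 0.16  0.17 23.  ] roll -0.1
(573.5, 170, 67, 93.8) -> [ 0.16  0.18 28.3 ] roll -0.1
```

```bash
python3 -m creep '100 0.35 0 5 0; 100 0.35 0 10 0; 100 0.35 0 15 0; 100 0.35 0 20 0; 100 0.35 0 23 0; 100 0.35 0 25 0; 100 0.35 0 26.5 0; 100 0.35 0 27.6 0; 100 0.35 0 28.3 0; 100 0.35 0 28.3 0; 50 0.35 0 28.3 0; 30 0.35 0 28.3 0; 30 0.35 0 28.3 0; 30 0.35 0 28.3 0; 30 0.35 0 28.3 0; 30 0.35 0 28.3 0; 30 0.35 0 28.3 0' 70
python3 - <<'E'
from h import *
stat()
ci,im,d=shot("wrist","2");ci,im,d=shot("side","2")
E
```

```text
clock: 3.35
eef_pos: [572.0, 171.8, 241.4]
tcp_rot: [3.141, 0.0, 1.636]
contact_force: [-1.4, -0.6, 7.7]
opening: 0.568
t 3.35 tips [572.  171.8  68.4] rpy [180.    0.   93.7] F [-1.4 -0.6  7.7] op 0.568 q [ 0.29  0.51  1.81 -0.    0.82 -1.35]
```

View pics/side_2.png

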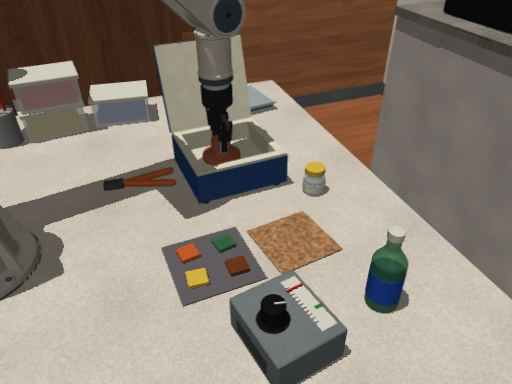

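```bash
python3 -m creep '30 0 0 -1 0; 30 0 0 -2 0; 30 0 0 -4 0; 30 0 0 -6 0; 30 0 0 -8 0; 30 0 0 -9 0; 30 0 0 -9 0'
python3 - <<'E'
from h import *
stat()
go((639,-153,68+90,93.8),(639,-153,68-41+3,93.8),(639,-153,68-41,93.8))
ci,im,d=shot("side","3")
ci,im,d=shot("wrist","3")
E
```

```text
clock: 4.15
eef_pos: [572.5, 171.9, 333.3]
tcp_rot: [3.138, -0.0, 1.636]
contact_force: [-0.3, -0.4, -3.8]
opening: 0.561
t 4.15 tips [572.5 171.9 160.3] rpy [179.8  -0.   93.7] F [-0.3 -0.4 -3.8] op 0.561 q [ 0.29  0.39  1.76 -0.    0.99 -1.35]
(639, -153, 158, 93.8) -> [-32.86   4.53   0.23] roll -0.1
(639, -153, 30, 93.8) -> [-32.86   4.49  13.03] roll -0.1
(639, -153, 27, 93.8) -> [-32.86   4.49  13.33] roll -0.1
```

View pics/side_3.png

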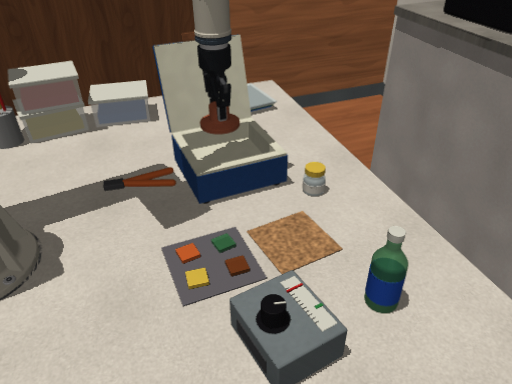

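```bash
python3 -m creep '30 -1 0.1 0 0; 30 -3 0.4 0 0; 30 -6 0.8 0 0; 30 -9 1.2 0 0; 30 -12 1.6 0 0; 30 -15 2 0 0; 30 -18 2.5 0 0; 30 -21 2.9 0 0; 30 -24 3.3 0 0; 30 -27 3.7 0 0; 30 -30 4.1 0 0; 30 -32 4.4 0 0; 30 -32.9 4.5 0 0; 30 -32.9 4.5 0 0; 30 -32.9 4.5 0 0' 80
python3 - <<'E'
from h import *
stat()
go((639,-153,68-41+2,93.8))
ci,im,d=shot("side","4")
ci,im,d=shot("wrist","4")
E
```

```text
clock: 5.75
eef_pos: [637.7, -152.9, 330.8]
tcp_rot: [-3.141, -0.0, 1.636]
contact_force: [-0.4, 0.4, -2.8]
opening: 0.56
t 5.75 tips [ 637.7 -152.9  157.8] rpy [-179.9   -0.    93.7] F [-0.4  0.4 -2.8] op 0.56 q [-0.24  0.47  1.63  0.    1.04 -1.87]
(639, -153, 29, 93.8) -> [-0.02  0.14 12.88] roll -0.1
```

View pics/side_4.png

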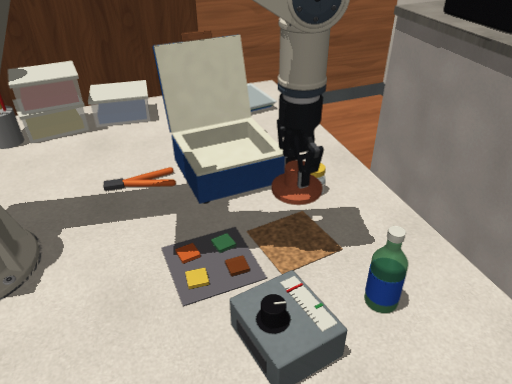

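View pics/wrist_4.png

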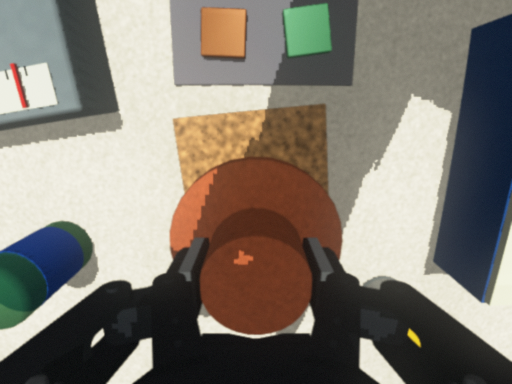

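```bash
python3 -m creep '30 0 0.1 1.5 0; 30 0 0.1 4 0; 30 0 0.1 6.5 0; 30 0 0.1 9 0; 30 0 0.1 11 0; 30 0 0.1 12 0; 30 0 0.1 12.4 0; 30 0 0.1 12.7 0; 30 0 0.1 12.9 0; 30 0 0.1 12.9 0'
python3 - <<'E'
from h import *
stat()
ci,im,d=shot("side","5")
E
```

```text
clock: 6.85
eef_pos: [639.1, -152.4, 202.6]
tcp_rot: [3.141, 0.0, 1.637]
contact_force: [-0.1, -1.0, -4.3]
opening: 0.565
t 6.85 tips [ 639.1 -152.4   29.6] rpy [180.    0.   93.8] F [-0.1 -1.  -4.3] op 0.565 q [-0.24  0.63  1.69 -0.    0.82 -1.87]
```

View pics/side_5.png

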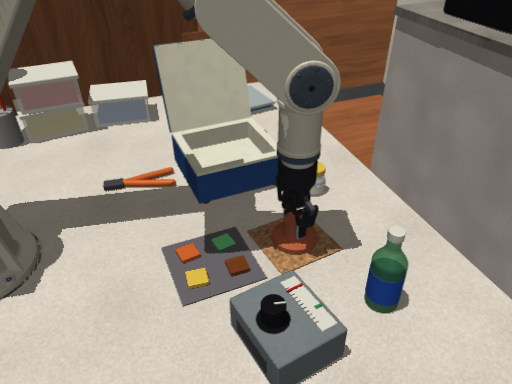

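```bash
python3 -m creep '30 0 0 0.1 0; 30 0 0 0.2 0; 30 0 0 0.25 0; 30 0 0 0.25 0'
python3 - <<'E'
from h import *
stat()
E
```

```text
clock: 7.3
eef_pos: [639.2, -152.5, 200.5]
tcp_rot: [3.141, 0.0, 1.637]
contact_force: [1.0, -0.2, -1.8]
opening: 0.567
t 7.3 tips [ 639.2 -152.5   27.5] rpy [179.9   0.   93.8] F [ 1.  -0.2 -1.8] op 0.567 q [-0.24  0.64  1.69  0.    0.81 -1.87]
```

```bash
python3 -m creep '60 0 0 0 0; 80 0 0 0 0; 95 0 0 0 0; 95 0 0 0 0; 95 0 0 -1 0; 95 0 0 -4 0; 95 0 0 -8 0; 95 0 -1 -12 0; 95 0 -5 -16 0; 95 0 -9 -18 0; 95 0 -13 -18 0; 95 0 -16.5 -18 0; 95 0 -16.5 -18 0; 95 0 -16.5 -18 0' 60
python3 - <<'E'
from fit import *
stat()
ci,im,d=shot("wrist","6")
blanks(ci,im,box=(0,512,0,240))
ci,im,d=shot("top","6")
P=cloud(ci,d); X,Y,Z=P[...,0],P[...,1],P[...,2]
E
```

```text
clock: 8.7
eef_pos: [474.3, -163.5, 381.4]
tcp_rot: [3.139, 0.001, 1.636]
contact_force: [0.7, -0.5, -0.3]
opening: 0.947
t 8.7 tips [ 474.3 -163.5  208.4] rpy [1.798e+02 1.000e-01 9.370e+01] F [ 0.7 -0.5 -0.3] op 0.947 q [-0.34  0.19  1.92  0.    1.03 -1.97]
amber n 112 c [ 419.1 -118.9] size [29.4 39.4] ang 10.6 mean [ 426.6 -112.5]
yellow n 1332 c [ 415.6 -194.6] size [40.1 40.3] ang 86.3 mean [ 415.2 -194.6]
green n 1116 c [ 491.5 -115.5] size [40.8 39.9] ang 11.7 mean [ 491.2 -115.5]
orange n 212 c [ 410.5 -134.3] size [27.  13.2] ang 4.8 mean [ 407.7 -135.3]
```

View pics/wrist_6.png

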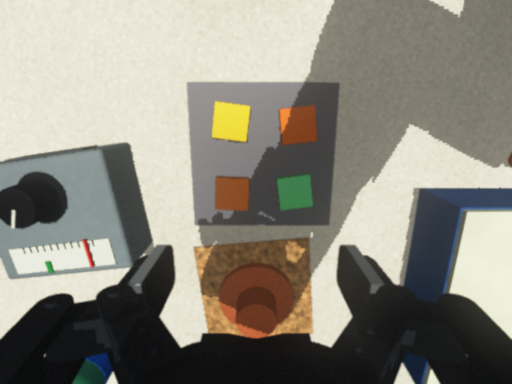

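View pics/top_6.png

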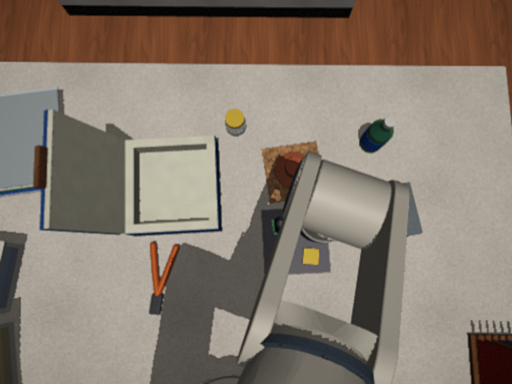

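```bash
cat >> fit.py <<'E'
def sq(ci,im,z=14,box=(0,512,0,240),smin=110,show=True):
    hsv=cv2.cvtColor(im,cv2.COLOR_BGR2HSV); m=(hsv[...,1]>smin).astype(np.uint8)
    b=np.zeros_like(m); u0,u1,v0,v1=box; b[v0:v1,u0:u1]=1; m=cv2.morphologyEx(m*b,cv2.MORPH_OPEN,np.ones((3,3),np.uint8))
    n,l,s,c=cv2.connectedComponentsWithStats(m); res=[]
    for i in range(1,n):
        if s[i,4]<150: continue
        v,u=np.where(l==i); W=onplane(ci,np.c_[u,v],z)[:,:2].astype(np.float32)
        r=cv2.minAreaRect(W); h=np.median(hsv[l==i],axis=0)
        print("px",np.round(c[i]),"n",len(u),"hsv",h,"c",np.round(r[0],1),"size",np.round(r[1],1),"ang",round(r[2]%90,1)); res.append(r)
    return res
E
python3 - <<'E'
from fit import *
ci=camera_info("wrist"); im=cv2.imread("pics/wrist_6.png"); d=np.load("pics/wrist_6.npy")
sq(ci,im)
P=cloud(ci,d)
for u,v in [(231,122),(298,124),(232,193),(295,192),(310,210)]: print(P[v,u].round(1))
hsv=cv2.cvtColor(im,cv2.COLOR_BGR2HSV)
X,Y,Z=P[...,0],P[...,1],P[...,2]
m=(Z>30)&(Z<75)&(X>540)&(X<720)&(Y<-60)&(Y>-240); 
from fit import rect
rect((Z>54)&m&(hsv[...,0]<12),ci,59,"boss")
E
```

```text
px [231. 121.] n 1345 hsv [ 27. 184. 241.] c [ 416.6 -194.5] size [40.1 40.5] ang 86.4
px [298. 125.] n 1336 hsv [ 10. 190. 129.] c [ 415.2 -119.7] size [40.1 40.4] ang 9.9
px [294. 192.] n 1031 hsv [ 67. 128. 126.] c [ 492.3 -115.5] size [38.8 38.7] ang 11.7
px [232. 193.] n 1081 hsv [ 12. 183. 138.] c [ 499.3 -188.9] size [40.4 38.7] ang 1.2
[ 416.9 -193.9   13.8]
[ 414.2 -119.4   13.3]
[ 498.6 -189.3   13.3]
[ 492.3 -114.9   14. ]
[516.9 -92.3   3.5]
boss n 1195 c [ 639.5 -151.6] size [50.  49.8] ang 3.8 mean [ 639.2 -151.8]
```

```bash
python3 - <<'E'
from fit import *
go((492.5,-115.7,60,101.7),(492.5,-115.7,8,101.7))
E
```

```text
(492.5, -115.7, 60, 101.7) -> [ 4.67  1.98 14.8 ] roll -7.9
(492.5, -115.7, 8, 101.7) -> [ 4.67  1.97 20.  ] roll -7.9
```

```bash
python3 -m creep '65 2.5 1 4 -4; 60 4.7 2 8 -7.9; 60 4.7 2 12 -7.9; 60 4.7 2 15 -7.9; 60 4.7 2 17 -7.9; 60 4.7 2 18.5 -7.9; 60 4.7 2 19.5 -7.9; 60 4.7 2 20 -7.9; 60 4.7 2 20 -7.9' 
python3 - <<'E'
from fit import *
stat()
shot("wrist","7"); shot("side","7")
E
```

```text
clock: 9.7
eef_pos: [493.1, -115.3, 180.5]
tcp_rot: [3.14, 0.001, 1.775]
contact_force: [0.4, 0.1, -0.6]
opening: 0.604
t 9.7 tips [ 493.1 -115.3    7.5] rpy [1.799e+02 1.000e-01 1.017e+02] F [ 0.4  0.1 -0.6] op 0.604 q [-0.23  0.51  2.04 -0.    0.6  -2.01]
```

View pics/wrist_7.png

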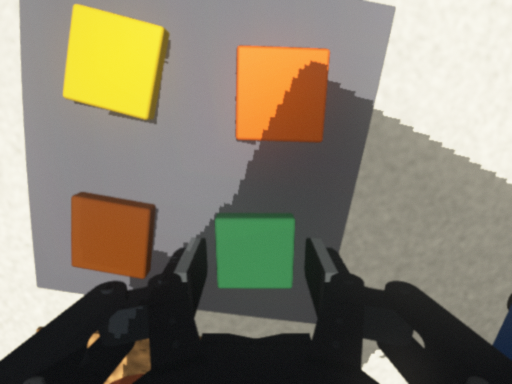

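```bash
python3 - <<'E'
import cv2
im=cv2.imread("pics/side_7.png"); cv2.imwrite("pics/s7.png",cv2.resize(im[170:320,140:320],None,fx=4,fy=4,interpolation=cv2.INTER_CUBIC))
E
```

```text
(no output)
```

View pics/s7.png

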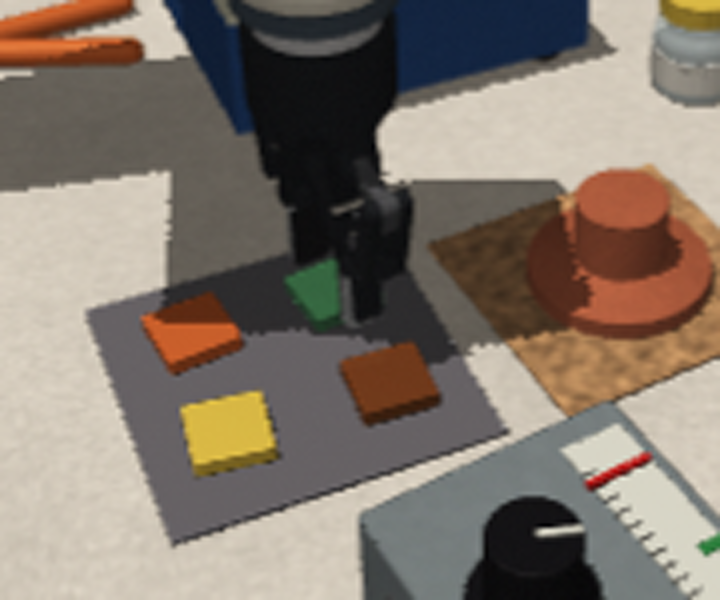

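```bash
python3 -m creep '60 0 0 0.1 0; 60 0 0 0.2 0; 60 0 0 0.25 0; 60 0 0 0.3 0; 60 0 0 0.3 0'
python3 -m creep '60 0 0 0.1 0; 60 0 0 0.2 0; 60 0 0 0.2 0; 60 0 0 0.2 0'
```

```text
clock: 10.3
eef_pos: [493.2, -115.5, 178.5]
tcp_rot: [3.138, 0.002, 1.775]
contact_force: [-0.2, -0.4, -1.2]
opening: 0.597
clock: 10.7
eef_pos: [493.2, -115.5, 176.4]
tcp_rot: [3.138, 0.001, 1.775]
contact_force: [-0.5, 0.1, 0.3]
opening: 0.595
```

```bash
python3 -m creep '45 0 0 0 0; 35 0 0 0 0; 35 0 0 0 0; 35 0 0 0 0' 40
python3 - <<'E'
from fit import *
stat()
E
```

```text
clock: 11.1
eef_pos: [493.2, -115.4, 176.7]
tcp_rot: [3.138, 0.001, 1.775]
contact_force: [-1.6, 0.1, 5.6]
opening: 0.454
t 11.1 tips [ 493.2 -115.4    3.7] rpy [1.798e+02 1.000e-01 1.017e+02] F [-1.6  0.1  5.6] op 0.454 q [-0.23  0.51  2.04 -0.    0.59 -2.01]
```

```bash
python3 -m creep '35 0 0 -1 0; 35 0 0 -3 0; 35 0 0 -6 0; 35 0 0 -10 0; 35 0 0 -13 0; 35 0 0 -13 0'
python3 - <<'E'
from fit import *
stat()
go((628.5,192.4,140,93.8),(628.5,192.4,46,93.8))
shot("wrist","8")
E
```

```text
clock: 11.7
eef_pos: [494.2, -115.7, 311.1]
tcp_rot: [3.132, 0.005, 1.775]
contact_force: [0.3, 0.1, -0.9]
opening: 0.457
t 11.7 tips [ 494.2 -115.7  138.1] rpy [179.4   0.3 101.7] F [ 0.3  0.1 -0.9] op 0.457 q [-0.23  0.29  1.97 -0.    0.87 -2.01]
(628.5, 192.4, 140, 93.8) -> [27.45 19.39 -0.12] roll 7.9
(628.5, 192.4, 46, 93.8) -> [27.49 19.3   9.28] roll 7.9
```

View pics/wrist_8.png

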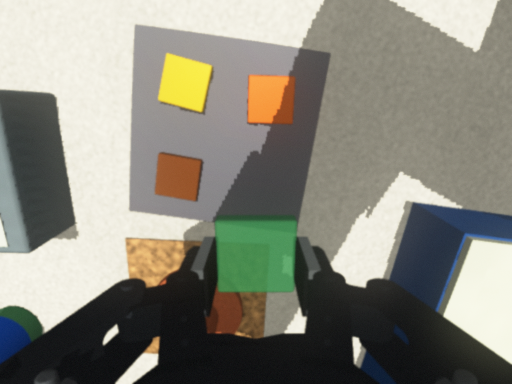

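```bash
python3 -m creep '35 1.2 0.8 0 1; 35 4 2.8 0 2; 35 7 4.9 0 3; 35 10 7 0 4; 35 13 9.2 0 5; 35 16 11.3 0 6; 35 19 13.4 0 7; 35 22 15.5 0 7.9; 35 25 17.6 0 7.9; 35 26.8 18.9 0 7.9; 35 27.5 19.4 0 7.9; 35 27.5 19.4 2 7.9; 35 27.5 19.4 4.5 7.9; 35 27.5 19.4 6.5 7.9; 35 27.5 19.4 8 7.9; 35 27.5 19.4 8.8 7.9; 35 27.5 19.4 8.8 7.9'
python3 - <<'E'
from fit import *
stat()
go((628.5,192.4,45,93.8))
shot("wrist","9")
E
```

```text
clock: 13.45
eef_pos: [628.0, 192.4, 220.4]
tcp_rot: [3.136, 0.003, 1.636]
contact_force: [-0.1, 0.6, 0.4]
opening: 0.456
t 13.45 tips [628.  192.4  47.4] rpy [179.7   0.2  93.8] F [-0.1  0.6  0.4] op 0.456 q [ 0.3   0.61  1.69 -0.01  0.84 -1.34]
(628.5, 192.4, 45, 93.8) -> [0.   0.05 0.24] roll -0.0
```

View pics/wrist_9.png

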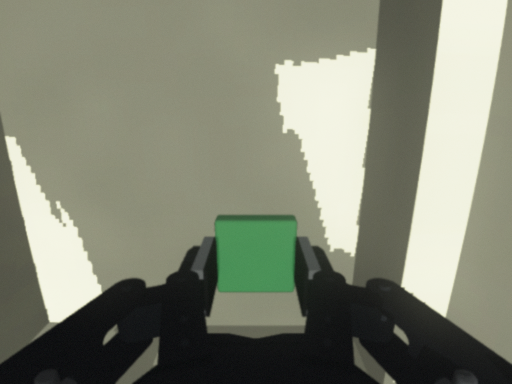

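```bash
python3 -m creep '35 0 0 0.1 0; 35 0 0 0.2 0; 35 0 0 0.25 0; 35 0 0 0.25 0'
python3 - <<'E'
from fit import *
stat()
E
```

```text
clock: 13.9
eef_pos: [628.5, 192.7, 219.3]
tcp_rot: [3.134, 0.003, 1.637]
contact_force: [-0.8, -0.5, -0.2]
opening: 0.459
t 13.9 tips [628.5 192.7  46.3] rpy [1.796e+02 1.000e-01 9.380e+01] F [-0.8 -0.5 -0.2] op 0.459 q [ 0.3   0.61  1.69 -0.01  0.84 -1.34]
```

```bash
python3 -m creep '35 0 0 0.1 0; 35 0 0 0.15 0; 35 0 0 0.15 0; 50 0 0 0.15 0; 62 0 0 0.15 0; 62 0 0 0.15 0; 62 0 0 0.15 0; 62 0 0 -1 0; 62 0 0 -4 0; 62 0 0 -9 0; 62 0 0 -9 0'
python3 - <<'E'
from fit import *
stat()
ci,im,d=shot("wrist","10")
sq(ci,im,z=55,box=(100,420,50,384))
go((415,-120,140,100),(415,-120,9,100))
E
```

```text
clock: 15.0
eef_pos: [630.0, 193.7, 316.5]
tcp_rot: [3.123, -0.0, 1.637]
contact_force: [0.4, -0.6, 0.8]
opening: 0.624
t 15.0 tips [630.  193.7 143.5] rpy [179.   -0.   93.8] F [ 0.4 -0.6  0.8] op 0.624 q [ 0.3   0.49  1.64 -0.    1.   -1.34]
px [249. 199.] n 1373 hsv [ 65. 115. 140.] c [628.4 192.5] size [36.5 36.4] ang 3.7
(415, -120, 140, 100) -> [-29.87 -23.43  -0.27] roll -6.2
(415, -120, 9, 100) -> [-29.86 -23.62  12.83] roll -6.2
```

View pics/wrist_10.png

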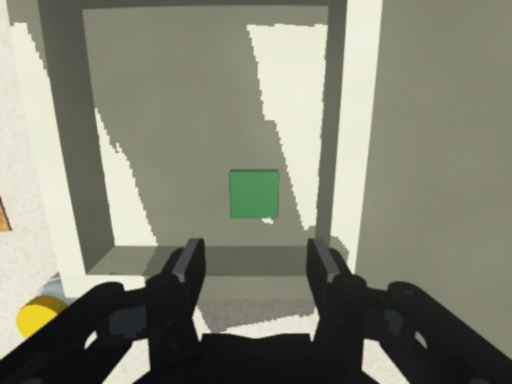

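```bash
python3 - <<'E'
from fit import *
stat()
ci,im,d=shot("side","10")
stat()
import numpy as np
print([np.round(np.degrees(sense()["tcp_rot"]),2) for _ in range(4)])
go((415,-120,140,100),(415,-120,9,100))
E
```

```text
t 15.05 tips [629.1 193.4 140.6] rpy [179.1   0.   93.8] F [ 0.4 -0.1 -0.6] op 0.619 q [ 0.3   0.49  1.64 -0.    1.   -1.34]
t 15.1 tips [628.2 193.2 138.3] rpy [1.794e+02 1.000e-01 9.380e+01] F [ 0.2 -0.6 -0.9] op 0.623 q [ 0.3   0.49  1.64 -0.    1.   -1.34]
[array([1.7935e+02, 9.0000e-02, 9.3780e+01]), array([1.7935e+02, 9.0000e-02, 9.3780e+01]), array([1.7935e+02, 9.0000e-02, 9.3780e+01]), array([1.7935e+02, 9.0000e-02, 9.3780e+01])]
(415, -120, 140, 100) -> [-29.84 -23.34  -0.39] roll -6.2
(415, -120, 9, 100) -> [-29.82 -23.48  12.71] roll -6.2
```

```bash
python3 -m creep '62 -2 -1.5 -0.2 -1; 62 -5 -4 -0.4 -2; 62 -8.5 -6.7 -0.4 -3; 62 -12 -9.4 -0.4 -4; 62 -15.5 -12.2 -0.4 -5; 62 -19 -14.9 -0.4 -6.2; 62 -22.5 -17.6 -0.4 -6.2; 62 -26 -20.4 -0.4 -6.2; 62 -28.5 -22.3 -0.4 -6.2; 62 -29.8 -23.4 2 -6.2; 62 -29.8 -23.4 5 -6.2; 62 -29.8 -23.4 7 -6.2; 62 -29.8 -23.4 8 -6.2; 62 -29.8 -23.4 8 -6.2; 62 -29.8 -23.4 8 -6.2'
python3 - <<'E'
from fit import *
stat()
ci,im,d=shot("wrist","11")
sq(ci,im,z=14,box=(0,512,0,330))
stat()
go((415,-120,9,100),(415,-120,3.5,100))
E
```

```text
clock: 16.6
eef_pos: [415.4, -119.5, 229.2]
tcp_rot: [3.131, 0.003, 1.745]
contact_force: [0.5, 0.3, -0.1]
opening: 0.62
t 16.6 tips [ 415.4 -119.5   56.2] rpy [1.794e+02 1.000e-01 1.000e+02] F [ 0.5  0.3 -0.1] op 0.62 q [-0.28  0.33  2.18  0.    0.62 -2.03]
px [295. 163.] n 3961 hsv [ 10. 191. 140.] c [ 374.2 -100.9] size [40.3 40.1] ang 8.8
px [144. 198.] n 3710 hsv [ 27. 198. 244.] c [ 414.5 -193.8] size [41.3 41.8] ang 86.3
px [132. 283.] n 309 hsv [ 12. 188.  91.] c [ 479.6 -198.7] size [11.7 19.6] ang 10.8
t 16.65 tips [ 415.6 -119.6   56.6] rpy [179.3   0.2 100. ] F [-0.5  0.2  0.2] op 0.623 q [-0.28  0.33  2.18  0.    0.62 -2.03]
(415, -120, 9, 100) -> [-0.01 -0.12  4.76] roll -0.0
(415, -120, 3.5, 100) -> [-0.01 -0.13  5.31] roll -0.0
```

View pics/wrist_11.png

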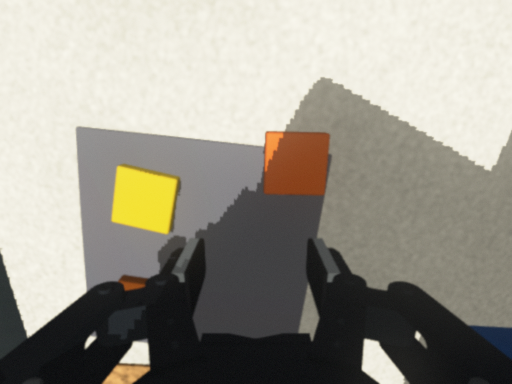

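```bash
python3 - <<'E'
from fit import *
ci=camera_info("wrist"); im=cv2.imread("pics/wrist_11.png"); d=np.load("pics/wrist_11.npy"); P=cloud(ci,d)
for u,v in [(270,138),(322,138),(270,186),(322,186),(296,163),(250,165),(250,138)]: print(u,v,P[v,u].round(1))
q=P[136:190,269:324].reshape(-1,3); A=np.c_[q[:,:2]-q[:,:2].mean(0),np.ones(len(q))]; print(np.linalg.lstsq(A,q[:,2],rcond=None)[0],q.mean(0))
go((374.2,-101,60,98.8),(374.2,-101,9,98.8),(374.2,-101,3.5,98.8))
E
```

```text
270 138 [ 361.5 -119.8   14.8]
322 138 [355.8 -88.7  16.8]
270 186 [ 391.4 -114.2   14.9]
322 186 [385.8 -80.9  14. ]
296 163 [ 373.9 -100.8   14.8]
250 165 [ 382.1 -129.     4.5]
250 138 [ 365.  -132.     0.7]
 ** On entry to DLASCL parameter number  4 had an illegal value
 ** On entry to DLASCL parameter number  4 had an illegal valueTraceback (most recent call last):
  File "<stdin>", line 4, in <module>
    x, resids, rank, s = _umath_linalg.lstsq(a, b, rcond,
                         ~~~~~~~~~~~~~~~~~~~^^^^^^^^^^^^^
                                             signature=signature)
                                             ^^^^^^^^^^^^^^^^^^^^
    raise LinAlgError("SVD did not converge in Linear Least Squares")
numpy.linalg.LinAlgError: SVD did not converge in Linear Least Squares
```

```bash
python3 - <<'E'
from fit import *
go((374.2,-101,60,98.8),(374.2,-101,9,98.8),(374.2,-101,3.5,98.8))
E
```

```text
(374.2, -101, 60, 98.8) -> [ 2.55 -3.75 -0.39] roll 1.2
(374.2, -101, 9, 98.8) -> [ 2.57 -3.81  4.71] roll 1.2
(374.2, -101, 3.5, 98.8) -> [ 2.57 -3.82  5.26] roll 1.2
```

```bash
python3 -m creep '62 1.2 -1.8 0 0.6; 62 2.6 -3.8 0 1.2; 62 2.6 -3.8 1 1.2; 62 2.6 -3.8 2.5 1.2; 62 2.6 -3.8 4 1.2; 62 2.6 -3.8 4.7 1.2; 62 2.6 -3.8 5.1 1.2; 62 2.6 -3.8 5.25 1.2; 62 2.6 -3.8 5.25 1.2; 62 2.6 -3.8 5.25 1.2'
python3 - <<'E'
from fit import *
stat()
shot("wrist","12")
E
```

```text
clock: 17.65
eef_pos: [374.6, -100.7, 177.0]
tcp_rot: [3.129, 0.003, 1.724]
contact_force: [0.0, 0.0, -0.4]
opening: 0.619
t 17.65 tips [ 374.6 -100.7    4. ] rpy [179.3   0.2  98.8] F [ 0.   0.  -0.4] op 0.619 q [-0.27  0.4   2.29  0.01  0.44 -2.  ]
```

View pics/wrist_12.png

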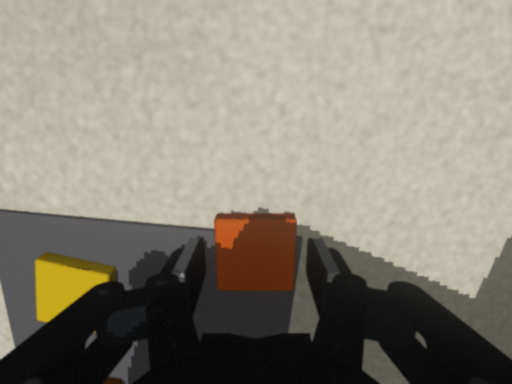

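Well aligned: orange blank at (256,250) centred between the pads. Grip and lift.

```bash
python3 -m creep '45 0 0 0 0; 35 0 0 0 0; 35 0 0 0 0; 35 0 0 0 0; 35 0 0 -1 0; 35 0 0 -3 0; 35 0 0 -7 0; 35 0 0 -11 0; 35 0 0 -13.5 0; 35 0 0 -13.5 0; 35 0 0 -13.5 0; 35 0 0 -13.5 0' 40
python3 - <<'E'
from fit import *
stat()
go((633.3,118.6,140,93.8),(633.3,118.6,46,93.8))
shot("wrist","13")
E
```

```text
clock: 18.9
eef_pos: [372.3, -100.4, 311.3]
tcp_rot: [3.131, 0.003, 1.724]
contact_force: [0.4, -0.5, -0.6]
opening: 0.457
t 18.9 tips [ 372.3 -100.4  138.3] rpy [1.794e+02 1.000e-01 9.880e+01] F [ 0.4 -0.5 -0.6] op 0.457 q [-0.27  0.11  2.21  0.    0.81 -1.99]
(633.3, 118.6, 140, 93.8) -> [17.65 29.15  0.1 ] roll 5.0
(633.3, 118.6, 46, 93.8) -> [17.67 29.04  9.5 ] roll 5.0
```

View pics/wrist_13.png

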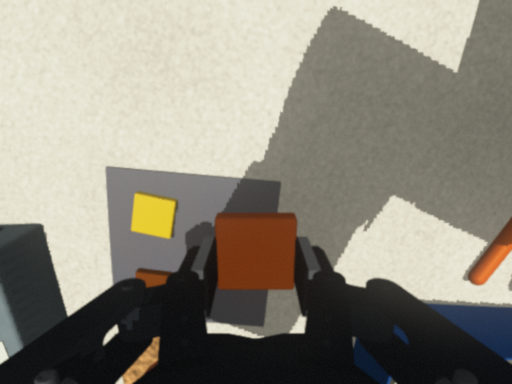

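```bash
python3 -m creep '35 1 1.5 0 1; 35 2.5 4.2 0 2; 35 4.3 7.2 0 3; 35 6.1 10.2 0 4; 35 7.9 13.2 0 5; 35 9.7 16.2 0 5; 35 11.5 19.2 0 5; 35 13.3 22.2 0 5; 35 15.2 25.2 0 5; 35 16.8 27.8 0 5; 35 17.6 29.1 0 5; 35 17.6 29.1 2 5; 35 17.6 29.1 4.5 5; 35 17.6 29.1 6.8 5; 35 17.6 29.1 8.4 5; 35 17.6 29.1 9.2 5; 35 17.6 29.1 9.4 5; 35 17.6 29.1 9.6 5; 35 17.6 29.1 9.6 5; 35 17.6 29.1 9.6 5'
python3 - <<'E'
from fit import *
stat()
E
```

```text
clock: 20.95
eef_pos: [634.0, 118.0, 218.6]
tcp_rot: [3.131, 0.001, 1.637]
contact_force: [-3.2, -0.1, 6.5]
opening: 0.455
t 20.95 tips [634.  118.   45.6] rpy [1.794e+02 1.000e-01 9.380e+01] F [-3.2 -0.1  6.5] op 0.455 q [ 0.18  0.59  1.72 -0.    0.82 -1.45]
```

```bash
python3 -m creep '50 0 0 0 0; 62 0 0 0 0; 62 0 0 0 0; 62 0 0 0 0; 62 0 0 -1 0; 62 0 0 -4 0; 62 0 0 -8 0; 62 0 0 -9.5 0; 62 0 0 -9.5 0; 62 0 0 -9.5 0; 62 0 0 -9.5 0'
python3 - <<'E'
from fit import *
stat()
ci,im,d=shot("wrist","14")
sq(ci,im,z=55,box=(100,450,50,384))
ci,im,d=shot("top","14")
sq(ci,im,z=14,box=(255,335,200,280))
go((416.4,-194.6,140,86.4),(416.4,-194.6,50,86.4))
E
```

```text
clock: 22.05
eef_pos: [632.3, 117.8, 312.1]
tcp_rot: [3.133, 0.002, 1.637]
contact_force: [-0.3, 0.1, 0.1]
opening: 0.628
t 22.05 tips [632.3 117.8 139.1] rpy [1.795e+02 1.000e-01 9.380e+01] F [-0.3  0.1  0.1] op 0.628 q [ 0.18  0.47  1.67 -0.    0.99 -1.45]
px [256. 201.] n 2409 hsv [ 11. 195. 112.] c [632.2 118.6] size [40.4 39.6] ang 3.8
px [136. 348.] n 322 hsv [ 25. 214. 223.] c [789.2  11.5] size [14.  36.9] ang 59.8
px [308. 223.] n 224 hsv [ 11. 185. 112.] c [ 500.4 -190.4] size [36.3 37. ] ang 0.7
px [310. 256.] n 260 hsv [ 24. 170. 212.] c [ 416.2 -194.6] size [40.7 40.5] ang 89.2
(416.4, -194.6, 140, 86.4) -> [-29.75 -23.62  -0.24] roll 7.4
(416.4, -194.6, 50, 86.4) -> [-29.74 -23.7    8.76] roll 7.4
```

View pics/wrist_14.png

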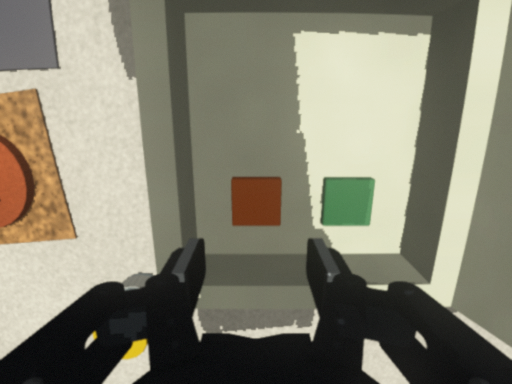

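```bash
python3 -m creep '62 -2 -1.6 -0.2 1; 62 -5 -4 -0.2 2; 62 -8.5 -6.8 -0.2 3; 62 -12 -9.5 -0.2 4; 62 -15.5 -12.3 -0.2 5; 62 -19 -15.1 -0.2 6; 62 -22.5 -17.9 -0.2 7.4; 62 -26 -20.7 -0.2 7.4; 62 -28.5 -22.7 -0.2 7.4; 62 -29.7 -23.7 2 7.4; 62 -29.7 -23.7 5 7.4; 62 -29.7 -23.7 7.5 7.4; 62 -29.7 -23.7 8.8 7.4; 62 -29.7 -23.7 8.8 7.4; 62 -29.7 -23.7 8.8 7.4'
python3 - <<'E'
from fit import *
stat()
ci,im,d=shot("wrist","15")
sq(ci,im,z=14,box=(0,512,0,370))
go((416.4,-194.6,9,86.4),(416.4,-194.6,3.5,86.4))
E
```

```text
clock: 23.65
eef_pos: [416.3, -194.2, 222.3]
tcp_rot: [3.135, 0.0, 1.508]
contact_force: [0.3, 0.5, 0.3]
opening: 0.621
t 23.65 tips [ 416.3 -194.2   49.3] rpy [179.6   0.   86.4] F [0.3 0.5 0.3] op 0.621 q [-0.44  0.38  2.12  0.    0.64 -1.95]
px [253. 221.] n 3763 hsv [ 24. 202. 141.] c [ 414.4 -194.7] size [40.  41.3] ang 86.3
px [266. 318.] n 2035 hsv [ 12. 211. 139.] c [ 489.8 -190. ] size [33.5 40. ] ang 1.2
(416.4, -194.6, 9, 86.4) -> [-0.03 -0.04  4.08] roll -0.0
(416.4, -194.6, 3.5, 86.4) -> [-0.03 -0.05  4.63] roll -0.0
```

View pics/wrist_15.png

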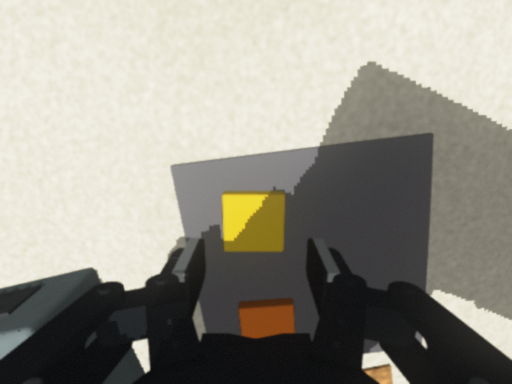

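```bash
python3 -m creep '62 0 -0.1 1.2 0; 62 0 -0.1 2.6 0; 62 0 -0.1 3.8 0; 62 0 -0.1 4.4 0; 62 0 -0.1 4.6 0; 62 0 -0.1 4.65 0; 62 0 -0.1 4.65 0; 45 0 -0.1 4.65 0; 35 0 -0.1 4.65 0; 35 0 -0.1 4.65 0; 35 0 -0.1 4.65 0; 35 0 -0.1 4.65 0; 35 0 -0.1 3.6 0; 35 0 -0.1 1.6 0; 35 0 -0.1 -2 0; 35 0 -0.1 -6 0; 35 0 -0.1 -9 0; 35 0 -0.1 -9 0; 35 0 -0.1 -9 0; 35 0 -0.1 -9 0' 40
python3 - <<'E'
from fit import *
stat()
go((538.7,186.4,140,93.8),(538.7,186.4,45.5,93.8))
shot("wrist","16")
E
```

```text
clock: 25.7
eef_pos: [414.3, -193.9, 312.2]
tcp_rot: [3.135, 0.0, 1.508]
contact_force: [-0.1, 0.1, -0.8]
opening: 0.456
t 25.7 tips [ 414.3 -193.9  139.2] rpy [179.6   0.   86.4] F [-0.1  0.1 -0.8] op 0.456 q [-0.44  0.21  2.07  0.    0.85 -1.95]
(538.7, 186.4, 140, 93.8) -> [ 3.873e+01  1.003e+01 -2.000e-02] roll -7.4
(538.7, 186.4, 45.5, 93.8) -> [38.73  9.96  9.43] roll -7.4
```

View pics/wrist_16.png

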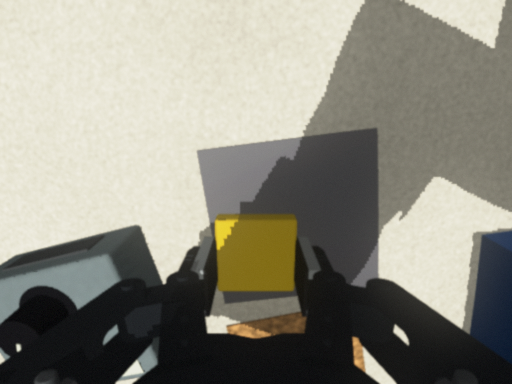

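```bash
python3 -m creep '35 1.5 0.4 0 -1; 35 4.5 1.2 0 -2; 35 8 2.1 0 -3; 35 12 3.1 0 -4; 35 16 4.1 0 -5; 35 20 5.2 0 -6; 35 24 6.2 0 -7.4; 35 28 7.2 0 -7.4; 35 32 8.3 0 -7.4; 35 35.5 9.2 0 -7.4; 35 38 9.8 0 -7.4; 35 38.7 10 1 -7.4; 35 38.7 10 3.5 -7.4; 35 38.7 10 6 -7.4; 35 38.7 10 8 -7.4; 35 38.7 10 8.9 -7.4; 35 38.7 10 9.2 -7.4; 35 38.7 10 9.5 -7.4; 35 38.7 10 9.55 -7.4; 35 38.7 10 9.55 -7.4'
python3 - <<'E'
from fit import *
stat()
E
```

```text
clock: 27.75
eef_pos: [539.2, 185.9, 218.0]
tcp_rot: [3.134, 0.0, 1.637]
contact_force: [0.4, -0.0, -0.1]
opening: 0.453
t 27.75 tips [539.2 185.9  45. ] rpy [179.6   0.   93.8] F [ 0.4 -0.  -0.1] op 0.453 q [ 0.33  0.51  1.89 -0.    0.74 -1.3 ]
```

```bash
python3 -m creep '35 0 0 0.05 0; 35 0 0 0.1 0; 35 0 0 0.1 0; 50 0 0 0.1 0; 62 0 0 0.1 0; 62 0 0 0.1 0; 62 0 0 0.1 0; 62 0 0 -1 0; 62 0 0 -4 0; 62 0 0 -8 0; 62 0 0 -9.5 0; 62 0 0 -9.5 0; 62 0 0 -9.5 0; 62 0 0 -9.5 0'
python3 - <<'E'
from fit import *
stat()
ci,im,d=shot("wrist","17")
sq(ci,im,z=55,box=(60,460,20,384))
ci,im,d=shot("top","17")
sq(ci,im,z=14,box=(255,335,200,280))
go((499.5,-189.8,140,91.2),(499.5,-189.8,50,91.2))
E
```

```text
clock: 29.15
eef_pos: [538.0, 185.8, 311.8]
tcp_rot: [3.136, 0.001, 1.637]
contact_force: [-0.4, 1.6, 1.0]
opening: 0.622
t 29.15 tips [538.  185.8 138.8] rpy [1.797e+02 1.000e-01 9.380e+01] F [-0.4  1.6  1. ] op 0.622 q [ 0.33  0.37  1.84 -0.    0.93 -1.3 ]
px [231.  48.] n 1279 hsv [ 10. 188. 114.] c [425.3 161.4] size [14.7 44.3] ang 71.6
px [291.  54.] n 1423 hsv [ 10. 185. 122.] c [427.8 204.4] size [47.6 14.5] ang 7.7
px [256. 202.] n 2376 hsv [ 24. 184. 132.] c [537.8 186.7] size [40.4 39.7] ang 3.8
px [256. 298.] n 1555 hsv [ 65. 121. 136.] c [627.4 193. ] size [37.8 37.6] ang 3.8
px [308. 223.] n 224 hsv [ 11. 185. 108.] c [ 500.4 -190.4] size [36.3 37. ] ang 0.7
(499.5, -189.8, 140, 91.2) -> [-37.22  -6.33  -0.12] roll 2.6
(499.5, -189.8, 50, 91.2) -> [-37.21  -6.38   8.87] roll 2.6
```

View pics/wrist_17.png

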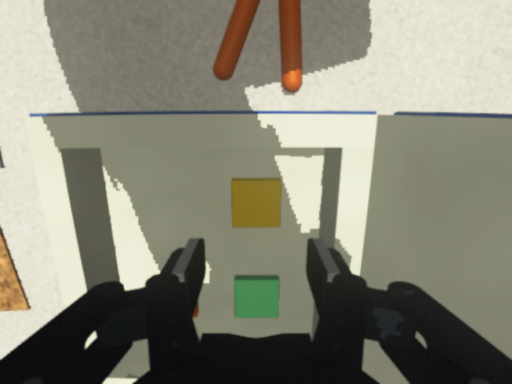

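Yellow at (256,202) and green at (256,298) are flat on the floor; the amber blank is still in place.

```bash
python3 -m creep '62 -2 -0.3 -0.1 0.5; 62 -5.5 -0.9 -0.1 1; 62 -9.5 -1.6 -0.1 1.5; 62 -13.5 -2.3 -0.1 2; 62 -17.5 -3 -0.1 2.6; 62 -21.5 -3.7 -0.1 2.6; 62 -25.5 -4.3 -0.1 2.6; 62 -29.5 -5 -0.1 2.6; 62 -33 -5.6 -0.1 2.6; 62 -36 -6.1 1 2.6; 62 -37.2 -6.35 4 2.6; 62 -37.2 -6.35 6.8 2.6; 62 -37.2 -6.35 8.5 2.6; 62 -37.2 -6.35 8.9 2.6; 62 -37.2 -6.35 8.9 2.6; 62 -37.2 -6.35 8.9 2.6'
python3 - <<'E'
from fit import *
stat()
ci,im,d=shot("wrist","18")
sq(ci,im,z=14,box=(180,330,0,370))
go((499.5,-189.6,9,91.2),(499.5,-189.6,3.3,91.2))
E
```

```text
clock: 30.85
eef_pos: [500.1, -189.6, 223.3]
tcp_rot: [3.136, 0.001, 1.592]
contact_force: [0.7, 0.2, -0.6]
opening: 0.618
t 30.85 tips [ 500.1 -189.6   50.3] rpy [1.797e+02 1.000e-01 9.120e+01] F [ 0.7  0.2 -0.6] op 0.618 q [-0.37  0.46  1.96  0.    0.71 -1.96]
px [255. 220.] n 3651 hsv [ 12. 199. 151.] c [ 498.1 -189.6] size [40.8 39.6] ang 1.2
px [260. 319.] n 3916 hsv [ 16. 138. 108.] c [ 573.6 -187.5] size [36.9 91.3] ang 1.2
(499.5, -189.6, 9, 91.2) -> [ 0.01 -0.1   4.16] roll 0.0
(499.5, -189.6, 3.3, 91.2) -> [ 0.01 -0.1   4.73] roll 0.0
```

View pics/wrist_18.png

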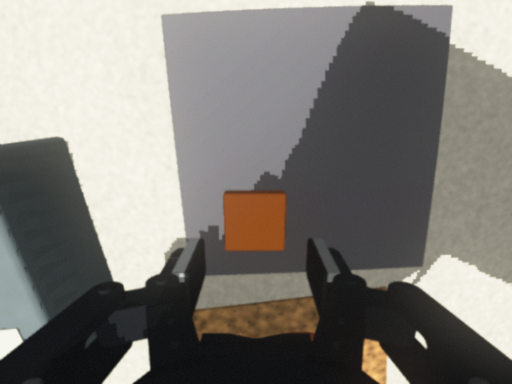

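```bash
python3 -m creep '62 0 -0.1 1.2 0; 62 0 -0.1 2.6 0; 62 0 -0.1 3.8 0; 62 0 -0.1 4.4 0; 62 0 -0.1 4.65 0; 62 0 -0.1 4.75 0; 62 0 -0.1 4.75 0; 45 0 -0.1 4.75 0; 35 0 -0.1 4.75 0; 35 0 -0.1 4.75 0; 35 0 -0.1 4.75 0; 35 0 -0.1 4.75 0; 35 0 -0.1 3.6 0; 35 0 -0.1 1.6 0; 35 0 -0.1 -2 0; 35 0 -0.1 -6 0; 35 0 -0.1 -9 0; 35 0 -0.1 -9 0; 35 0 -0.1 -9 0; 35 0 -0.1 -9 0' 40
python3 - <<'E'
from fit import *
stat()
go((543.5,112.6,140,93.8),(543.5,112.6,44.8,93.8))
shot("wrist","19")
E
```

```text
clock: 32.9
eef_pos: [498.1, -189.4, 312.8]
tcp_rot: [3.137, 0.001, 1.592]
contact_force: [0.6, 0.3, -0.4]
opening: 0.457
t 32.9 tips [ 498.1 -189.4  139.8] rpy [179.7   0.   91.2] F [ 0.6  0.3 -0.4] op 0.457 q [-0.37  0.32  1.91  0.    0.9  -1.96]
(543.5, 112.6, 140, 93.8) -> [ 3.009e+01  5.180e+00 -1.000e-02] roll -2.6
(543.5, 112.6, 44.8, 93.8) -> [30.1   5.13  9.51] roll -2.6
```

View pics/wrist_19.png

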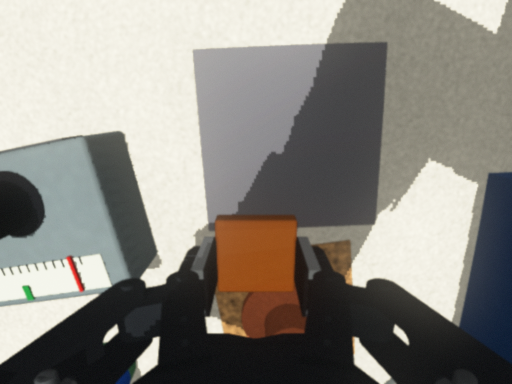

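```bash
python3 -m creep '35 1.5 0.3 0 -1; 35 4 0.7 0 -2; 35 7.5 1.3 0 -2.6; 35 11 1.9 0 -2.6; 35 14.5 2.5 0 -2.6; 35 18 3.1 0 -2.6; 35 21.5 3.7 0 -2.6; 35 25 4.3 0 -2.6; 35 28 4.8 0 -2.6; 35 30 5.2 0 -2.6; 35 30.1 5.2 0 -2.6; 35 30.1 5.2 2 -2.6; 35 30.1 5.2 4.5 -2.6; 35 30.1 5.2 7 -2.6; 35 30.1 5.2 8.5 -2.6; 35 30.1 5.2 9.1 -2.6; 35 30.1 5.2 9.4 -2.6; 35 30.1 5.2 9.6 -2.6; 35 30.1 5.2 9.65 -2.6; 35 30.1 5.2 9.65 -2.6'
python3 - <<'E'
from fit import *
stat()
shot("wrist","20")
E
```

```text
clock: 34.95
eef_pos: [544.1, 112.5, 217.6]
tcp_rot: [3.137, 0.001, 1.637]
contact_force: [-4.3, -1.2, 8.1]
opening: 0.451
t 34.95 tips [544.1 112.5  44.6] rpy [179.7   0.   93.8] F [-4.3 -1.2  8.1] op 0.451 q [ 0.2   0.49  1.92 -0.    0.73 -1.43]
```

View pics/wrist_20.png

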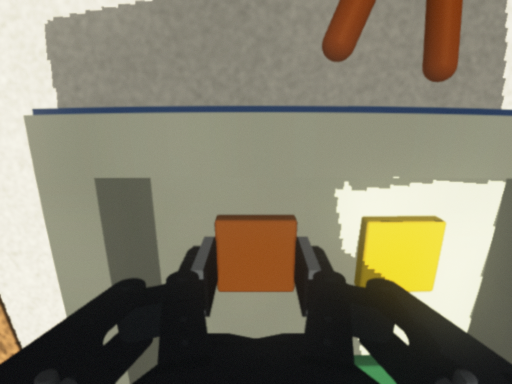

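```bash
python3 -m creep '50 0 0 0 0; 62 0 0 0 0; 62 0 0 0 0; 62 0 0 0 0; 62 0 0 -1 0; 62 0 0 -4 0; 62 0 0 -8 0; 62 0 0 -12 0; 62 0 0 -16 0; 62 0 0 -20 0; 62 0 0 -24 0; 62 0 0 -28 0; 62 0 0 -31.5 0; 62 0 0 -31.5 0; 62 0 0 -31.5 0; 62 0 0 -31.5 0'
python3 - <<'E'
from fit import *
stat()
ci,im,d=shot("wrist","21")
sq(ci,im,z=55,box=(60,460,20,384))
P=cloud(ci,d)
shot("side","21"); ci,im,d=shot("top","21")
E
```

```text
clock: 36.6
eef_pos: [542.2, 112.4, 531.9]
tcp_rot: [3.138, 0.001, 1.637]
contact_force: [-0.3, -1.0, -0.2]
opening: 0.619
t 36.6 tips [542.2 112.4 358.9] rpy [1.798e+02 1.000e-01 9.380e+01] F [-0.3 -1.  -0.2] op 0.619 q [ 0.2   0.14  1.63 -0.    1.37 -1.43]
px [310.  58.] n 1693 hsv [ 11. 188. 188.] c [398.4 171.3] size [107.1  66.6] ang 4.9
px [256. 160.] n 672 hsv [ 13. 169. 128.] c [542.8 113. ] size [38.3 38.4] ang 3.8
px [304. 161.] n 669 hsv [ 25. 185. 218.] c [537.9 186.3] size [38.4 39.3] ang 3.9
px [105. 198.] n 6264 hsv [ 16. 136. 169.] c [ 620.6 -124.5] size [131.8 132.2] ang 8.9
px [255. 215.] n 576 hsv [ 11. 172. 111.] c [631.4 118.2] size [39.2 38.6] ang 3.8
```

View pics/wrist_21.png

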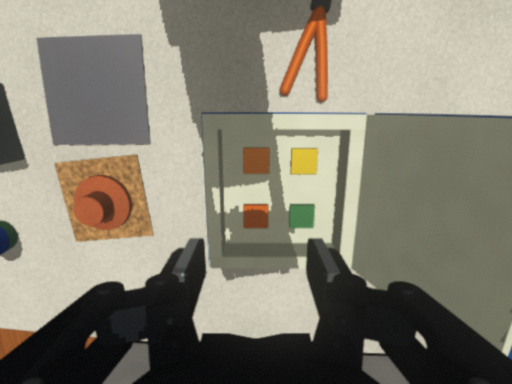

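View pics/side_21.png

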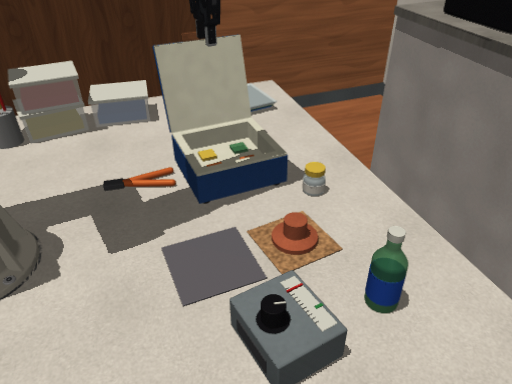

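```bash
python3 - <<'E'
from fit import *
ci=camera_info("top"); d=np.load("pics/top_21.npy"); P=cloud(ci,d); im=cv2.imread("pics/top_21.png")
X,Y,Z=P[...,0],P[...,1],P[...,2]
m=(X>400)&(X<720)&(Y>270)&(Y<400)&(Z>150)
print(m.sum(),np.nanpercentile(P[m],[1,99],axis=0))
ci=camera_info("side"); d=np.load("pics/side_21.npy"); P=cloud(ci,d); Q=P[60:110,175:240].reshape(-1,3)
Q=Q[~np.isnan(Q).any(1)&(Q[:,2]>120)&(Q[:,2]<310)&(Q[:,1]<400)]; c=Q.mean(0); n=np.linalg.svd(Q-c,full_matrices=False)[2][2]; print(c,n)
go((569.7,399,365,93.8),(569.7,399,285,93.8))
E
```

```text
3703 [[458.08206111 294.21765267 211.19906148]
 [598.71542372 349.96954059 320.0910009 ]]
[579.86659531 296.34665454 194.0017087 ] [-0.06265444  0.94772393 -0.31287981]
(569.7, 399, 365, 93.8) -> [28.4   4.62 -0.68] roll 0.0
(569.7, 399, 285, 93.8) -> [28.41  4.6   7.32] roll 0.0
```

```bash
python3 -m creep '30 2 0.3 -0.4 0; 0 5 0.8 -0.8 0; 0 8.5 1.4 -0.8 0; 0 12 2 -0.8 0; 0 15.5 2.5 -0.8 0; 0 19 3.1 -0.8 0; 0 22.5 3.7 -0.8 0; 0 25.5 4.2 -0.8 0; 0 28 4.6 -0.8 0; 0 28.4 4.6 -0.7 0; 0 28.4 4.6 -0.7 0; 0 28.4 4.6 2 0; 0 28.4 4.6 5 0; 0 28.4 4.6 7.2 0; 0 28.4 4.6 7.3 0; 0 28.4 4.6 7.3 0; 0 28.4 4.6 7.3 0' 40
python3 - <<'E'
from fit import *
stat()
shot("side","22")
E
```

```text
clock: 38.45
eef_pos: [570.1, 398.6, 460.0]
tcp_rot: [3.137, 0.0, 1.637]
contact_force: [1.4, 1.1, 1.0]
opening: -0.001
t 38.45 tips [570.1 398.6 287. ] rpy [179.7   0.   93.8] F [1.4 1.1 1. ] op -0.001 q [ 0.61  0.42  1.41 -0.    1.31 -1.03]
```

View pics/side_22.png

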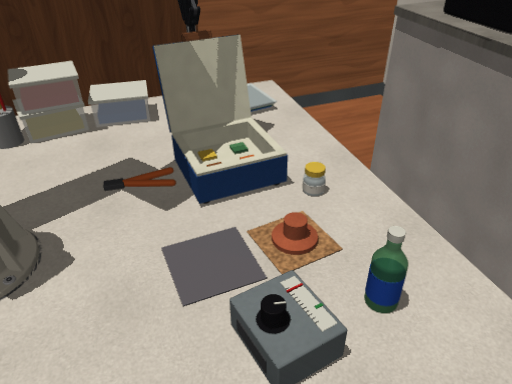

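```bash
python3 -m creep '0 -1 0 0 0; 0 -2 0 0 0; 0 -3 0 0 0; 0 -4 0 0 0; 0 -5 0 0 0; 0 -6 0 0 0; 0 -7 0 0 0; 0 -8 0 0 0; 0 -9 0 0 0; 0 -10 0 0.1 0; 0 -11 0 0.1 0; 0 -12 0 0.1 0; 0 -13 0 0.2 0; 0 -14 0 0.2 0; 0 -15 0 0.3 0; 0 -15 0 0.3 0'
python3 - <<'E'
from fit import *
stat()
shot("side","23")
E
```

```text
clock: 40.1
eef_pos: [581.7, 247.7, 463.2]
tcp_rot: [3.126, -0.002, 1.636]
contact_force: [1.7, -3.6, 26.6]
opening: 0.002
t 40.1 tips [581.7 247.7 290.2] rpy [ 1.791e+02 -1.000e-01  9.370e+01] F [ 1.7 -3.6 26.6] op 0.002 q [ 0.4   0.31  1.56 -0.    1.25 -1.23]
```

View pics/side_23.png

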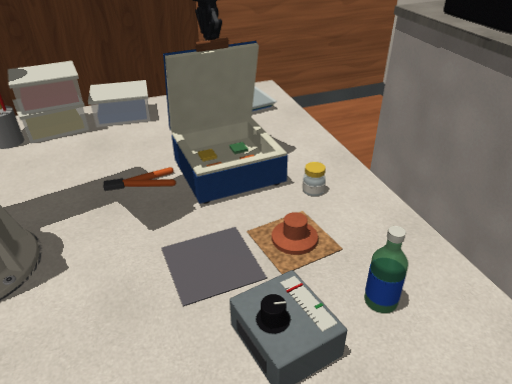

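```bash
cat > lid.py <<'E'
from fit import *
def lid(tag):
    ci=camera_info("side"); d=np.load(f"pics/side_{tag}.npy"); P=cloud(ci,d)
    X,Y,Z=P[...,0],P[...,1],P[...,2]
    im=cv2.imread(f"pics/side_{tag}.png")
    m=(X>480)&(X<690)&(Z>125)&(Y>60)&(Y<360); 
    Q=P[m]; 
    # ransac plane
    rng=np.random.default_rng(0); best=0
    for _ in range(300):
        a=Q[rng.choice(len(Q),3,False)]; n=np.cross(a[1]-a[0],a[2]-a[0]); n/=np.linalg.norm(n)+1e-9
        k=abs((Q-a[0])@n)<2.5
        if k.sum()>best: best=k.sum(); K_=k
    q=Q[K_]; c=q.mean(0); n=np.linalg.svd(q-c,full_matrices=False)[2][2]
    if n[1]>0: n=-n
    print("lid n",n,"theta white",np.pi/2+np.arctan2(n[2],-n[1]),"c",c,len(q),len(Q),"max",q.max(0))
    return P
E
python3 - <<'E'
from lid import *
lid("22"); P=lid("23")
im=cv2.imread("pics/side_23.png"); cv2.imwrite("pics/s23.png",cv2.resize(im[0:140,140:300],None,fx=4,fy=4,interpolation=cv2.INTER_CUBIC))
for u,v in [(213,44),(205,20),(212,30),(200,50),(250,50)]: print(u,v,P[v,u])
E
```

```text
lid n [ 0.07020507 -0.94749772  0.31196044] theta white 1.8888643592858232 c [580.0343669  304.17590848 217.97125859] 4167 6053 max [689.98748031 359.84948815 390.84894901]
lid n [ 0.06064766 -0.97108091 -0.23091931] theta white 1.337336202941477 c [580.99550722 230.92442314 224.46224071] 4381 6494 max [689.9766758  261.78136922 385.62580209]
213 44 [582.48772056 216.31201481 321.68857966]
205 20 [570.29539353 227.50844854 373.40858222]
212 30 [578.38797842 200.85037823 357.3725427 ]
200 50 [550.38329297 216.72437583 311.30167718]
250 50 [675.97123301 221.60634987 295.67678634]
```

View pics/s23.png

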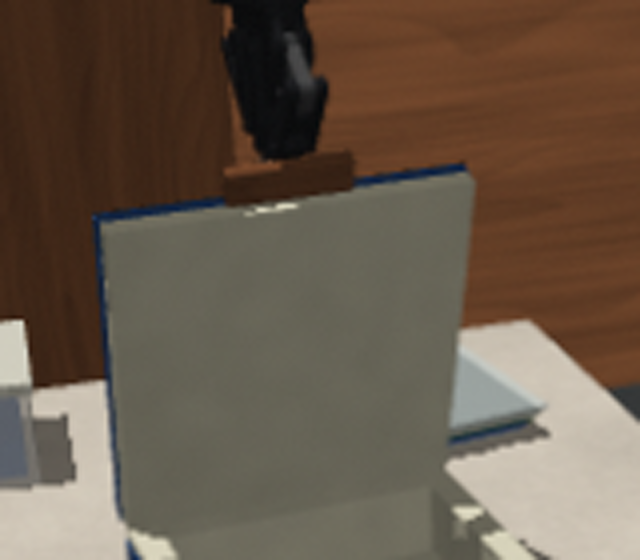

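```bash
python3 -m creep '0 0 0 -0.8 0; 0 0 0 -1.6 0; 0 0 0 -2.3 0; 0 0 0 -2.3 0; 0 0 0 -2.3 0; 0 0 0 -2.3 0'
python3 - <<'E'
from lid import *
stat()
shot("side","24"); lid("24")
st=sense(); p=st["eef_pos"]-[0,0,173]
H=np.array([578.7,262.3,95]); e=np.array([-.066,.998,0])
print("out",(p-H)@e,"h",p[2]-95, "x",(p-H)@[.998,.066,0])
E
```

```text
clock: 40.75
eef_pos: [581.2, 247.7, 485.2]
tcp_rot: [3.127, -0.001, 1.636]
contact_force: [0.5, -0.2, 1.0]
opening: -0.002
t 40.75 tips [581.2 247.7 312.2] rpy [ 1.792e+02 -1.000e-01  9.380e+01] F [ 0.5 -0.2  1. ] op -0.002 q [ 0.4   0.3   1.53 -0.    1.3  -1.23]
lid n [ 0.06303444 -0.97012231 -0.23428481] theta white 1.3338332567286275 c [581.1296553  230.19408981 226.70178458] 4411 6423 max [689.98920953 261.98361568 404.20166862]
out -14.679787837255915 h 217.28987372671241 x 1.535749766334184
```

```bash
python3 -m creep '0 -1.5 0 0.3 0; 0 -3 0 0.8 0; 0 -4.2 0 1.1 0; 0 -5.4 0 1.6 0; 0 -6.5 0 2 0; 0 -7.6 0 2.6 0; 0 -8.7 0 3.2 0; 0 -9.8 0 3.9 0; 0 -10.8 0 4.6 0; 0 -11.8 0 5.4 0; 0 -12.7 0 6.2 0; 0 -13.6 0 7.2 0; 0 -14.4 0 8.1 0; 0 -15.2 0 9.1 0; 0 -15.2 0 9.1 0'
python3 - <<'E'
from lid import *
stat()
shot("side","25"); lid("25")
st=sense(); p=st["eef_pos"]-[0,0,173]
H=np.array([578.7,262.3,95]); e=np.array([-.066,.998,0])
print("out",(p-H)@e,"h",p[2]-95, "x",(p-H)@[.998,.066,0])
E
```

```text
clock: 42.3
eef_pos: [592.1, 95.3, 392.1]
tcp_rot: [3.13, -0.001, 1.636]
contact_force: [0.1, 0.1, 0.5]
opening: 0.001
t 42.3 tips [592.1  95.3 219.1] rpy [179.3  -0.   93.7] F [0.1 0.1 0.5] op 0.001 q [ 0.16  0.32  1.71 -0.    1.1  -1.48]
lid n [ 0.06399581 -0.99726618 -0.03694176] theta white 1.533770228550518 c [586.05715547  68.52441432 312.45583194] 706 3044 max [689.45014292  80.81342022 446.93154014]
out -167.12569434203232 h 124.92902553152857 x 2.594522547960836
```

View pics/side_25.png

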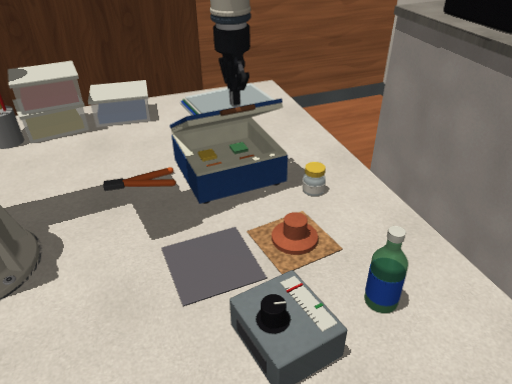

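```bash
python3 -m creep '0 -0.7 0 1 0; 0 -1.3 0 2 0; 0 -1.9 0 3.1 0; 0 -2.4 0 4.2 0; 0 -2.9 0 5.4 0; 0 -3.3 0 6.6 0; 0 -3.6 0 7.7 0; 0 -3.8 0 8.7 0; 0 -4 0 9.4 0; 0 -4 0 9.8 0; 0 -4 0 10 0; 0 -4 0 10.1 0; 0 -4 0 10.1 0'
python3 - <<'E'
from lid import *
stat()
shot("side","26")
E
```

```text
clock: 43.65
eef_pos: [596.2, 56.0, 292.0]
tcp_rot: [3.129, -0.001, 1.636]
contact_force: [-0.1, 0.2, -0.1]
opening: 0.0
t 43.65 tips [596.2  56.  119. ] rpy [ 1.793e+02 -1.000e-01  9.370e+01] F [-0.1  0.2 -0.1] op 0.0 q [ 0.09  0.44  1.79  0.    0.9  -1.55]
```

View pics/side_26.png

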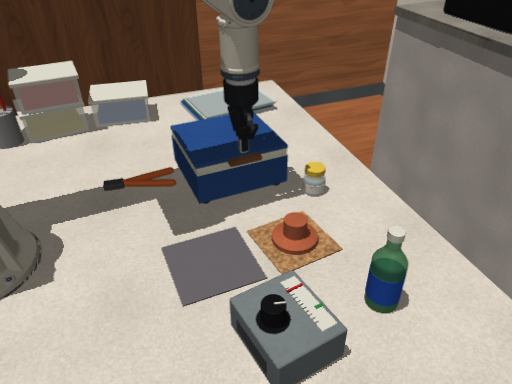

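```bash
python3 -m creep '0 0 0 0.1 0; 0 0 0 0.2 0; 0 0 0 0.3 0; 0 0 0 0.3 0; 0 0 0 0.3 0'; python3 -m creep '0 0 0 0.1 0; 0 0 0 0.2 0; 0 0 0 0.2 0; 0 0 0 0.2 0'
```

```text
clock: 44.2
eef_pos: [596.4, 56.1, 290.4]
tcp_rot: [3.128, -0.001, 1.636]
contact_force: [-4.1, -1.0, 12.4]
opening: 0.001
clock: 44.6
eef_pos: [596.4, 56.1, 290.3]
tcp_rot: [3.127, -0.001, 1.636]
contact_force: [-6.7, -1.2, 19.8]
opening: -0.002
```

```bash
python3 -m creep '0 0 0 -1 0; 0 0 0 -4 0; 0 0 0 -8 0; 0 0 0 -12 0; 0 0 0 -13 0; 0 0 0 -13 0; 0 0 0 -13 0'
python3 - <<'E'
from lid import *
stat()
ci,im,d=shot("side","27")
P=cloud(ci,d); X,Y,Z=P[...,0],P[...,1],P[...,2]
m=(X>480)&(X<690)&(Y>60)&(Y<250)&(Z>100)&(Z<150)
q=P[m]; q=q[abs(q[:,2]-np.median(q[:,2]))<4]; A=np.c_[q[:,:2]-q[:,:2].mean(0),np.ones(len(q))]; print("lid slope",np.linalg.lstsq(A,q[:,2],rcond=None)[0])
go((515,-375,240,93.8),(499,-379,76,93.8))
E
```

```text
clock: 45.3
eef_pos: [594.1, 55.9, 419.2]
tcp_rot: [3.128, -0.001, 1.636]
contact_force: [0.0, -0.2, -0.1]
opening: -0.0
t 45.3 tips [594.1  55.9 246.2] rpy [ 1.792e+02 -1.000e-01  9.370e+01] F [ 0.  -0.2 -0.1] op -0.0 q [ 0.09  0.29  1.69  0.    1.15 -1.54]
lid slope [-2.47755913e-04 -2.82470601e-03  1.14730817e+02]
(515, -375, 240, 93.8) -> [-42.48 -10.68   0.39] roll -0.1
(499, -379, 76, 93.8) -> [-42.79 -12.5   16.77] roll -0.1
```

View pics/side_27.png

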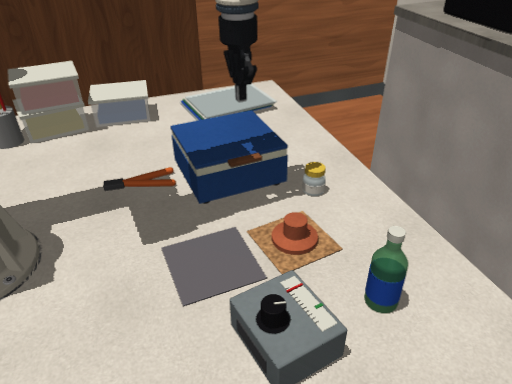

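```bash
python3 -m creep '20 -2 -0.5 0 0; 70 -5.5 -1.4 0 0; 70 -9.5 -2.4 0 0; 70 -13.5 -3.4 0 0; 70 -17.5 -4.4 0 0; 70 -21.5 -5.4 0 0; 70 -25.5 -6.4 0 0; 70 -29.5 -7.4 0 0; 70 -33.5 -8.4 0.2 0; 70 -37.5 -9.4 0.3 0; 70 -41 -10.3 0.4 0; 70 -42.5 -10.7 0.4 0; 70 -42.5 -10.7 0.4 0; 70 -42.5 -10.7 0.4 0; 70 -42.5 -10.7 0.4 0'
python3 - <<'E'
from lid import *
stat()
ci,im,d=shot("wrist","28")
shot("top","28")
cv2.imwrite("pics/w28.png",im)
E
```

```text
clock: 46.85
eef_pos: [515.2, -373.9, 412.4]
tcp_rot: [3.13, -0.002, 1.637]
contact_force: [0.1, -0.1, -0.7]
opening: 0.697
t 46.85 tips [ 515.2 -373.9  239.4] rpy [ 1.794e+02 -1.000e-01  9.380e+01] F [ 0.1 -0.1 -0.7] op 0.697 q [-0.63  0.36  1.6   0.01  1.17 -2.27]
```

View pics/w28.png

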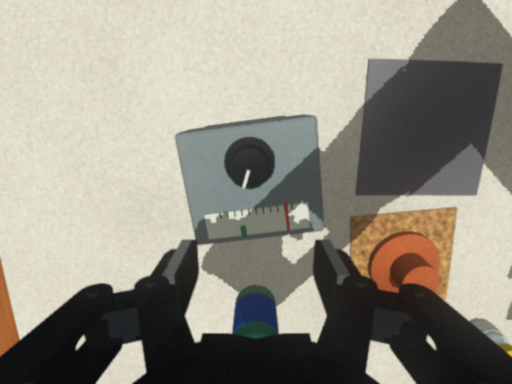

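```bash
cat > kn.py <<'E'
from fit import *
def kn(ci,im,d,zs=(72,71),pr=True):
    P=cloud(ci,d); X,Y,Z=P[...,0],P[...,1],P[...,2]
    hsv=cv2.cvtColor(im,cv2.COLOR_BGR2HSV); H,S,V=[hsv[...,k].astype(int) for k in range(3)]
    reg=(Z>64)&(Z<80)&(X>420)&(X<640)&(Y<-280)&(Y>-470)
    ra=rect(((H<10)|(H>170))&(S>110)&reg,ci,zs[0],'pointer')
    g=rect((H>45)&(H<90)&(S>80)&reg,ci,zs[1],'mark')
    k=rect((Z>101)&(Z<115)&(X>420)&(X<600)&(Y<-280)&(Y>-470)&(V<90),ci,107,'knob')
    c=rect(reg,ci,70,'ctrl')
    if ra and g:
        for a in (9,11,13):
            a=np.radians(a); ey=np.array([-np.sin(a),np.cos(a)])
            dy=(np.array(ra[0])-np.array(g[0]))@ey; print("pointer-mark along y",dy,"-> rad",dy/16,"deg",np.degrees(dy/16))
E
python3 - <<'E'
from kn import *
ci=camera_info("wrist"); kn(ci,cv2.imread("pics/w28.png"),np.load("pics/wrist_28.npy"))
im=cv2.imread("pics/w28.png"); cv2.imwrite("pics/w28b.png",cv2.resize(im[110:250,170:330],None,fx=5,fy=4.2,interpolation=cv2.INTER_CUBIC)[:,:800])
E
```

```text
pointer n 63 c [ 557.2 -334.8] size [31.4  2.5] ang 11.0 mean [ 557.1 -334.8]
mark n 47 c [ 578.7 -382.4] size [12.8  4.7] ang 11.7 mean [ 578.9 -382.3]
knob n 1259 c [ 498.7 -379.9] size [38.6 39. ] ang 66.3 mean [ 497.8 -380.1]
ctrl n 14282 c [ 523.1 -375.6] size [129.4 149.3] ang 11.0 mean [ 520.8 -375.1]
pointer-mark along y 50.298872776241915 -> rad 3.1436795485151197 deg 180.11957027150848
pointer-mark along y 50.75228282978946 -> rad 3.172017676861841 deg 181.74322542507565
pointer-mark along y 51.14385904449877 -> rad 3.196491190281173 deg 183.14545445386017
```

View pics/w28b.png

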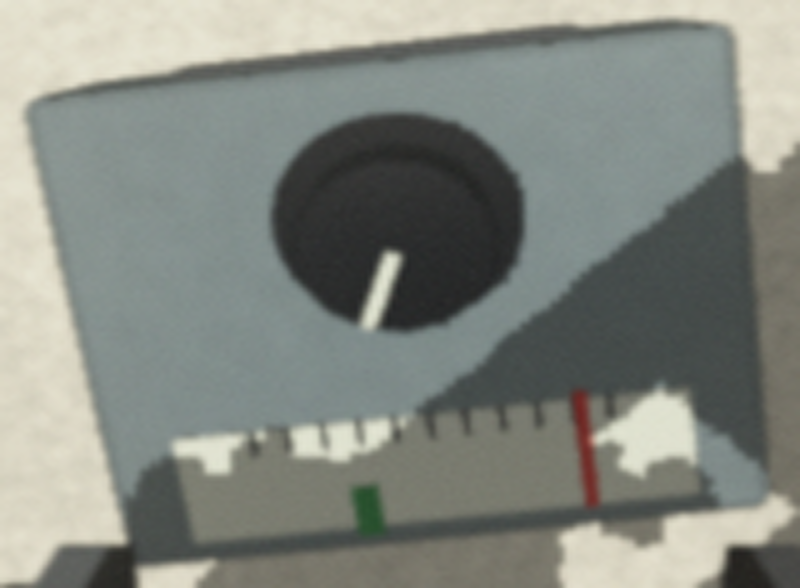

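```bash
python3 - <<'E'
from kn import *
stat()
go((498.8,-379.6,130,93.8),(498.8,-379.6,78,93.8))
E
```

```text
t 46.95 tips [ 515.3 -373.9  239.8] rpy [ 1.793e+02 -1.000e-01  9.380e+01] F [ 0.1 -0.8 -0.3] op 0.698 q [-0.63  0.36  1.6   0.01  1.17 -2.27]
(498.8, -379.6, 130, 93.8) -> [-0.47 -1.81 10.96] roll 0.0
(498.8, -379.6, 78, 93.8) -> [-0.48 -1.87 16.16] roll 0.0
```

```bash
python3 -m creep '70 -0.2 -0.9 3 0; 70 -0.5 -1.8 6 0; 70 -0.5 -1.8 9 0; 70 -0.5 -1.8 11 0; 70 -0.5 -1.9 13 0; 70 -0.5 -1.9 14.5 0; 70 -0.5 -1.9 15.6 0; 70 -0.5 -1.9 16.2 0; 70 -0.5 -1.9 16.2 0; 70 -0.5 -1.9 16.2 0' 40
python3 - <<'E'
from kn import *
stat()
shot("wrist","29")
E
```

```text
clock: 47.95
eef_pos: [498.8, -380.0, 251.2]
tcp_rot: [3.129, -0.001, 1.637]
contact_force: [-1.0, 0.2, 0.1]
opening: 0.699
t 47.95 tips [ 498.8 -380.    78.2] rpy [179.3  -0.   93.8] F [-1.   0.2  0.1] op 0.699 q [-0.66  0.53  1.75  0.01  0.86 -2.3 ]
```

View pics/wrist_29.png

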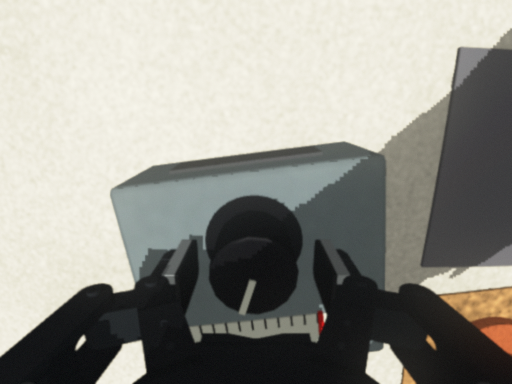

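Knob is centred between the pads (about (254,270)). Grip, then turn.

```bash
python3 -m creep '55 0 0 0 0; 40 0 0 0 0; 35 0 0 0 0; 35 0 0 0 0; 35 0 0 0 0; 35 0 0 0 0' 40
python3 -m creep '35 0 0 0 4; 35 0 0 0 12; 35 0 0 0 20; 35 0 0 0 28; 35 0 0 0 36; 35 0 0 0 44; 35 0 0 0 52; 35 0 0 0 60; 35 0 0 0 68; 35 0 0 0 76; 35 0 0 0 84; 35 0 0 0 90; 35 0 0 0 90; 35 0 0 0 90'
python3 - <<'E'
from kn import *
stat()
for n in("side","top","wrist"):
    ci,im,d=shot(n,"30")
    print(n); kn(ci,im,d)
E
```

```text
clock: 48.6
eef_pos: [499.1, -380.7, 252.7]
tcp_rot: [3.127, 0.001, 1.637]
contact_force: [-1.5, -2.2, 5.9]
opening: 0.456
clock: 50.0
eef_pos: [497.5, -382.5, 252.7]
tcp_rot: [3.137, -0.011, 0.067]
contact_force: [-9.5, -12.8, 0.5]
opening: 0.454
t 50.0 tips [ 497.5 -382.5   79.7] rpy [179.8  -0.6   3.9] F [ -9.5 -12.8   0.5] op 0.454 q [-0.66  0.53  1.74  0.01  0.86 -0.73]
side
pointer n 47 c [ 561.3 -360.1] size [32.4  4.3] ang 11.2 mean [ 561.5 -360.1]
mark n 25 c [ 577.4 -383.1] size [13.4  4.9] ang 10.4 mean [ 577.5 -383.1]
knob n 409 c [ 501.4 -385.2] size [41.5 41.5] ang 76.0 mean [ 501.3 -386.3]
ctrl n 4085 c [ 521.2 -380. ] size [130.7 151.4] ang 11.2 mean [ 523.1 -409.7]
pointer-mark along y 25.218053180388797 -> rad 1.5761283237742998 deg 90.30550092329631
pointer-mark along y 25.63009030942852 -> rad 1.6018806443392826 deg 91.78100020433777
pointer-mark along y 26.010901121438966 -> rad 1.6256813200899354 deg 93.14467847440955
top
pointer n 19 c [ 562.4 -361.3] size [28.1  3.6] ang 11.6 mean [ 561.5 -361.7]
mark n 9 c [ 579.3 -382.9] size [ 2.5 10.1] ang 87.5 mean [ 579.
[... 302 characters left out ...]
28811471828406 deg 87.59444500695122
pointer-mark along y 24.88111863609664 -> rad 1.55506991475604 deg 89.0989429632898
wrist
pointer n 382 c [ 562.3 -360.2] size [33.3  3.9] ang 11.1 mean [ 562.3 -360.3]
mark n 222 c [ 578.5 -382.8] size [13.5  6. ] ang 11.2 mean [ 578.5 -382.8]
knob n 6626 c [ 499.1 -378.5] size [68.1 40.4] ang 3.4 mean [ 499.  -377.2]
ctrl n 36913 c [ 520.5 -361.2] size [127.8 121.3] ang 11.0 mean [ 523.  -340.8]
pointer-mark along y 24.81056028465002 -> rad 1.5506600177906262 deg 88.84627447908403
pointer-mark along y 25.229937597965804 -> rad 1.5768710998728628 deg 90.34805885886716
pointer-mark along y 25.618576118692424 -> rad 1.6011610074182765 deg 91.73976804598234
```

```bash
python3 -m creep '35 0 0 0 4; 35 0 0 0 12; 35 0 0 0 20; 35 0 0 0 28; 35 0 0 0 36; 35 0 0 0 44; 35 0 0 0 52; 35 0 0 0 60; 35 0 0 0 68; 35 0 0 0 76; 35 0 0 0 84; 35 0 0 0 89; 35 0 0 0 90; 35 0 0 0 90; 35 0 0 0 90'
python3 - <<'E'
from kn import *
stat()
for n in("side","top","wrist"):
    ci,im,d=shot(n,"31")
    print(n); kn(ci,im,d)
E
```

```text
clock: 51.65
eef_pos: [495.8, -381.2, 252.6]
tcp_rot: [-3.136, -0.0, -1.504]
contact_force: [-7.2, 6.0, 8.4]
opening: 0.452
t 51.65 tips [ 495.8 -381.2   79.6] rpy [-179.7   -0.   -86.1] F [-7.2  6.   8.4] op 0.452 q [-0.66  0.53  1.75  0.01  0.86  0.84]
side
pointer n 48 c [ 565.8 -385. ] size [33.1  4.9] ang 10.4 mean [ 565.5 -384.8]
mark n 4 c [ 582.  -384.5] size [5.5 1.2] ang 27.4 mean [ 582.1 -384.1]
knob n 209 c [ 486.7 -385.5] size [17.6 67.3] ang 1.5 mean [ 487.3 -383.6]
ctrl n 4639 c [ 521.3 -380. ] size [130.7 151.7] ang 11.1 mean [ 520. -399.]
pointer-mark along y 2.0026286906387156 -> rad 0.12516429316491973 deg 7.171385744088037
pointer-mark along y 2.563364865883915 -> rad 0.1602103041177447 deg 9.179374260454166
pointer-mark along y 3.120977975896123 -> rad 0.19506112349350768 deg 11.17617912325814
top
pointer n 18 c [ 565.5 -386.5] size [27.6  3.6] ang 11.4 mean [ 564.8 -386.4]
mark n 1 c [ 584.3 -381.9] size [0. 0.] ang 0.0 mean [ 584.3 -381.9]
knob n 6 c [ 480.2 -380.5] size [ 0.  11.7] ang 0.7 mean [ 480.2 -380.5]
ctrl n 2132 c [ 522.8 -374.4] size [129.2 149.6] a
[... 200 characters left out ...]
79762031598
pointer-mark along y -0.3000068923343928 -> rad -0.01875043077089955 deg -1.074320547224775
wrist
pointer n 404 c [ 565.9 -384.4] size [32.5  3.1] ang 10.9 mean [ 566.1 -384.3]
mark n 148 c [ 578.2 -382. ] size [13.5  5.9] ang 9.7 mean [ 580.1 -381.8]
knob n 6599 c [ 498.4 -381.3] size [45.7 61.2] ang 31.2 mean [ 501.9 -379.8]
ctrl n 50564 c [ 524.2 -375.1] size [128.4 147.5] ang 10.8 mean [ 542.4 -374.8]
pointer-mark along y -0.46051706537100273 -> rad -0.02878231658568767 deg -1.6491052649692932
pointer-mark along y -0.02391789287027757 -> rad -0.001494868304392348 deg -0.0856496447695592
pointer-mark along y 0.41271041989864143 -> rad 0.02579440124366509 deg 1.4779103263290114
```

View pics/wrist_31.png

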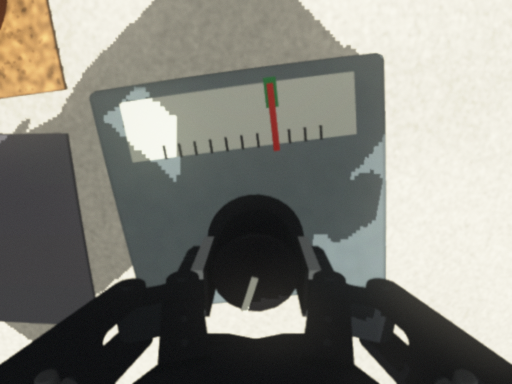

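```bash
python3 -m creep '48 0 0 0 0; 55 0 0 0 0; 65 0 0 0 0; 70 0 0 0 0; 70 0 0 0 0; 70 0 0 -1 0; 70 0 0 -4 0; 70 0 0 -8 0; 70 0 0 -12 0; 70 0 0 -15 0; 70 0 0 -15 0; 70 0 0 -15 0; 70 0 0 -15 0'
python3 - <<'E'
from kn import *
stat()
for n in("side","top","wrist"):
    ci,im,d=shot(n,"32")
    print(n); kn(ci,im,d)
    if n=="wrist": cv2.imwrite("pics/w32b.png",cv2.resize(im[60:230,180:330],None,fx=4,fy=3.5,interpolation=cv2.INTER_CUBIC))
E
```

```text
clock: 53.1
eef_pos: [494.5, -381.0, 401.7]
tcp_rot: [-3.137, 0.001, -1.504]
contact_force: [-0.9, 0.1, -1.0]
opening: 0.701
t 53.1 tips [ 494.5 -381.   228.7] rpy [-1.797e+02  1.000e-01 -8.610e+01] F [-0.9  0.1 -1. ] op 0.701 q [-0.66  0.35  1.64  0.    1.15  0.84]
side
pointer n 48 c [ 565.8 -385. ] size [33.1  4.9] ang 10.4 mean [ 565.6 -384.8]
mark n 4 c [ 582.  -384.5] size [5.5 1.2] ang 27.4 mean [ 582.1 -384.1]
knob n 427 c [ 498.  -384.8] size [41.9 38.1] ang 69.5 mean [ 498.6 -384.9]
ctrl n 5640 c [ 521.3 -379.9] size [130.7 151.5] ang 11.1 mean [ 522.  -388.7]
pointer-mark along y 2.0026286906387156 -> rad 0.12516429316491973 deg 7.171385744088037
pointer-mark along y 2.563364865883915 -> rad 0.1602103041177447 deg 9.179374260454166
pointer-mark along y 3.120977975896123 -> rad 0.19506112349350768 deg 11.17617912325814
top
pointer n 19 c [ 566.7 -386.3] size [30.1  3.6] ang 11.4 mean [ 565.7 -386.3]
mark n 1 c [ 584.3 -381.9] size [0. 0.] ang 0.0 mean [ 584.3 -381.9]
knob n 149 c [ 496.  -376.6] size [39.1 31.9] ang 40.2 mean [ 496.9 -375.7]
ctrl n 2589 c [ 522.8 -374.5] si
[... 213 characters left out ...]
-3.452520807420234
pointer-mark along y -0.3338947946038945 -> rad -0.020868424662743405 deg -1.1956726582619155
wrist
pointer n 91 c [ 565.7 -384.2] size [30.8  2.7] ang 11.2 mean [ 565.5 -384.3]
mark n 15 c [ 583.1 -381. ] size [2.8 3.9] ang 3.9 mean [ 583.3 -381.1]
knob n 1270 c [ 499.7 -380.2] size [38.6 38.5] ang 67.0 mean [ 500.7 -380.1]
ctrl n 16703 c [ 523.7 -375.2] size [129.5 149.1] ang 11.0 mean [ 530.2 -374.7]
pointer-mark along y -0.47408461588372336 -> rad -0.02963028849273271 deg -1.6976904763886338
pointer-mark along y 0.14567136505175438 -> rad 0.009104460315734648 deg 0.5216471508359403
pointer-mark along y 0.7652498678678704 -> rad 0.0478281167417419 deg 2.7403492313608053
```

View pics/wrist_32.png

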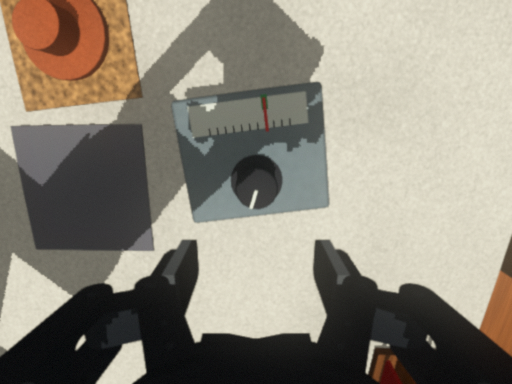

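View pics/w32b.png

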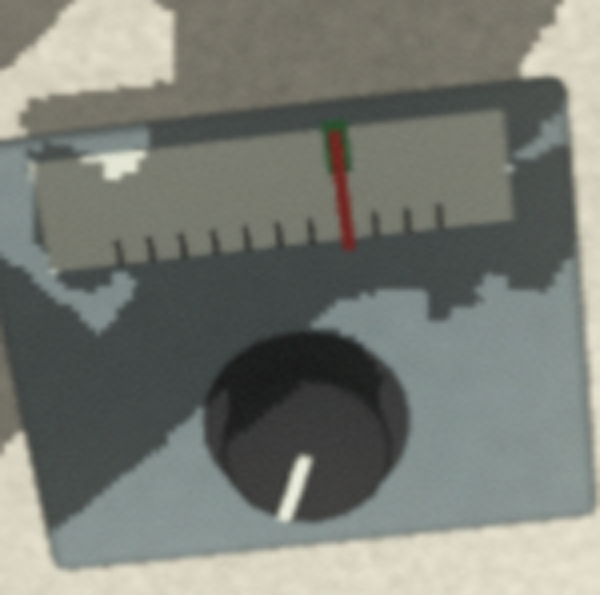

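View pics/side_32.png

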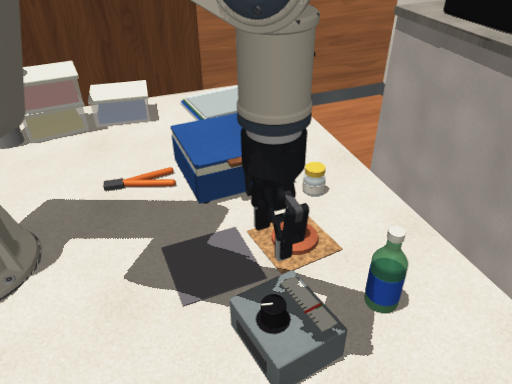

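```bash
python3 - <<'E'
from kn import *
im=cv2.imread("pics/wrist_31.png").astype(int)
for v in (80,84,88,92,96,100,104): print(v,[(u,tuple(im[v,u][::-1])) for u in range(261,284,1)] if v in(88,) else ''.join('R' if im[v,u,2]>im[v,u,1]+40 else 'G' if im[v,u,1]>im[v,u,2]+25 else '.' for u in range(255,290)))
ci=camera_info("top"); im,d=cv2.imread("pics/top_32.png"),np.load("pics/top_32.npy")
P=cloud(ci,d); X,Y,Z=P[...,0],P[...,1],P[...,2]
m=(X>500)&(X<680)&(Y>20)&(Y<250)&(Z>100)&(Z<135); q=P[m];A=np.c_[q[:,:2]-q[:,:2].mean(0),np.ones(len(q))]; print("lid slope",np.linalg.lstsq(A,q[:,2],rcond=None)[0],len(q))
sq(ci,im,z=59,box=(245,345,130,220))
E
```

```text
80 ........GGGGGGGGGGGGG..............
84 .........GG.RRRRRR.GG..............
88 [(261, (np.int64(150), np.int64(152), np.int64(138))), (262, (np.int64(148), np.int64(150), np.int64(137))), (263, (np.int64(132), np.int64(140), np.int64(122))), (264, (np.int64(81), np.int64(115), np.int64(81))), (265, (np.int64(57), np.int64(100), np.int64(59))), (266, (np.int64(80), np.int64(89), np.int64(54))), (267, (np.int64(121), np.int64(59), np.int64(44))), (268, (np.int64(142), np.int64(48), np.int64(43))), (269, (np.int64(145), np.int64(46), np.int64(43))), (270, (np.int64(143), np.int64(45), np.int64(41))), (271, (np.int64(141), np.int64(46), np.int64(40))), (272, (np.int64(132), np.int64(54), np.int64(44))), (273, (np.int64(100), np.int64(75), np.int64(50))), (274, (np.int64(62), np.int64(95), np.int64(55))), (275, (np.int64(58), np.int64(105), np.int64(64))), (276, (np.int64(97), np.int64(124), np.int64(94))), (277, (np.int64(139), np.int64(144), np.int64(127))), (278, (np.int64(151), np.int64(151), np.int64(139))), (279, (np.int64(150), np.int64(151), np.int64(138))), (280, (np.int64(151), np.int64(153), np.int64(139))), (281, (np.int64(151), np.int64(153), np.int64(138))), (282, (np.int64(150), np.int64(151), np.int64(138))), (283, (np.int64(151), np.int64(152), np.int64(139)))]
92 .........GGG.RRRRRR.GG.............
96 ..........GG.RRRRRR.GGG............
100 ..........GG..RRRRRR.GG............
104 ...........GG.RRRRRR.GG............
lid slope [-7.90216209e-04  1.58739598e-03  1.16077488e+02] 6839
px [293. 172.] n 2894 hsv [ 14. 133. 156.] c [ 626.5 -147.9] size [137.8 137.9] ang 9.0
```

View pics/top_32.png

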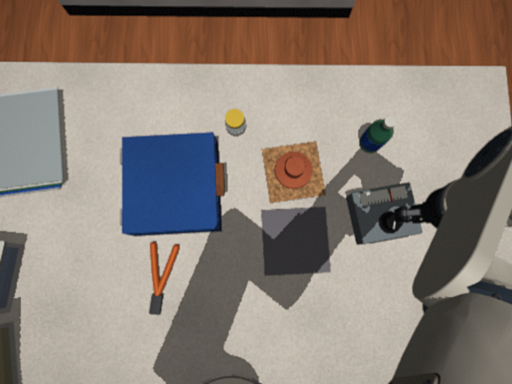

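```bash
python3 - <<'E'
from h import *
stat(); print(sign_off())
E
```

```text
t 53.25 tips [ 494.7 -381.1  228.2] rpy [-1.798e+02  1.000e-01 -8.610e+01] F [-0.4  0.4  0.3] op 0.698 q [-0.66  0.35  1.64  0.    1.15  0.84]
the job is handed in; nothing more can be done
None
```

The job is done in the order asked and handed in at 53 s.

- **Mould:** it stands upright near the centre of the cork mat, about 1 mm from the mat's centre when I measured it.
- **Blanks:** all four lie flat and apart on the kiln floor. The orange one had been knocked about 45 mm and overhung the board's edge, so I measured it again before gripping it.
- **Lid:** it is shut. The fitted slope of its top is under 0.003, and the fingertips stopped at the shut height (z 117 mm) as the press rose to 20 N.
- **Knob:** I turned it 180°. In the closest wrist picture green shows on both sides of the red pointer, so it stands centred within the mark.
- **Jar, bottle and nippers:** the last top view shows them where they were. The gripper is clear of everything.

**Checks that disagreed or stood out:**
- **Pointer measurements:** taking the mark's position from before the pointer covered it, the offsets ranged from about -0.9 to +1.1 mm between cameras. The side camera's own final reading of +2.6 mm came from only four pixels of green, so I trusted the wrist picture.
- **Force on the lid:** early in closing, the upper part of the closed gripper rode on the lid's tab and read 27 N upward. I raised it and carried on; that is under the 40 N limit, but force was only read at the end of each move.

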